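Recommission the vacuum manifold

TASK

Put the bench vacuum manifold back into service: first swing its valve lever fully shut, then use the scraper block to sweep every loose gasket piece along the channel into the catch tray at its left end (never touch the pieces with the fingers). After that fit each blanking flange that is there (two or three) on the port with the same stud pattern: turn it until the holes line up with the studs and let it slide down until it lies flush on the pad. Put the scraper back upright on its rubber mat, and when the flanges are on, set the valve lever to the 60 degree mark; leave the bottle, beaker and petri dish where they stand.

Things in the scene. Friction and masses are not known exactly. Their poses are not given: they have to be found in the camera images.
- deck: fixed aluminium manifold deck, 265 (x, -145 to +120) x 300 (y) x 30 mm; origin at bench height; x away from the robot, y left. Along its front (centre line x = -78 mm) a flat channel runs parallel to y, 118 mm wide inside, open at both ends, between lips 6 wide and 10 mm high. Ports on the back half; catch tray at the left end (y = +150 mm); valve beyond the right end
- channel (a point): middle of the channel floor (the deck's top, 30 mm above the bench), same axes as the deck; the channel runs from y = -150 to +150 mm here. The loose gasket pieces start between y = -55 and +105 mm
- tray (a point): centre of the floor of the steel catch tray below the left end of the channel, 4 mm above the bench; axes as the deck; inside 122 (x) x 84 (y) mm, rims 22 mm above this floor, 4 mm below the channel floor; the tray has no wall towards the deck
- scraper: loose scraper block: white base 106 (x) x 44 (y) x 28 mm, with a black grip ridge 70 (x) x 22 (y) mm on top, from 28 to 58 mm; 0.15 kg; origin: centre of the underside; z up. Its 106 mm length fits across the channel
- mat: fixed flat grey rubber mat, 130 x 100 x 4 mm, on which the scraper belongs; origin: centre of the underside
- valve (a joint): turn of the level valve lever about its upright axis, rad: 0 = fully shut (a stop; points to the deck's -x, at the robot), growing counterclockwise from above, 1.571 = fully open (points to the deck's -y, right); long dial marks at 0, 30, 60, 90 degrees. Stays where it is left (0.12 N m of friction)
- valve_grip (a point): mid-height of the upright black round grip at the lever's end, 16 mm in diameter, from 47 to 92 mm above the bench; this point is 72 mm above the bench, 85 mm from the axis; the lever arm below reaches up to 47 mm
- valve_axis (a point): on the lever's upright axis, on the dial, 34 mm above the bench; axes as the deck
- bottle_1: bystander: small brown reagent bottle, 47 mm across, 85 mm high; origin: centre of the underside
- beaker: bystander: glass beaker, 54 mm across, 68 mm high; origin: centre of the underside
- petri_dish_0: bystander: closed petri dish, 60 mm across, 15 mm high; origin: centre of the underside
- chip_0: loose broken piece of black gasket, a flat bent bar about 36 x 18 x 9 mm, on the channel floor at first; origin: middle of its underside as it lies at first. May be absent
- chip_1: loose broken piece of black gasket, a flat bent bar about 36 x 18 x 9 mm, on the channel floor at first; origin: middle of its underside as it lies at first. May be absent
- chip_2: loose broken piece of black gasket, a flat bent bar about 36 x 18 x 9 mm, on the channel floor at first; origin: middle of its underside as it lies at first. May be absent
- chip_3: loose broken piece of black gasket, a flat bent bar about 36 x 18 x 9 mm, on the channel floor at first; origin: middle of its underside as it lies at first. May be absent
- port_two: fixed round steel port pad, 86 mm in diameter, 6 mm high, on the back half of the deck, with two upright studs (9 mm thick, cone tips, 22 mm tall above the pad's face) on a circle of 33 mm radius, at 0 and 180 degrees from its x axis about z (the same after half a turn); origin: centre of its underside; z up
- port_two_face (a point): centre of the top face of the two-stud pad, 36 mm above the bench; axes as the port
- flange_two: loose aluminium blanking flange, disc 90 mm in diameter, 10 mm thick, 0.25 kg, with two 14 mm through holes on a circle of 33 mm radius at 0 and 180 degrees from its x axis; a neck carries a black grip bar 60 mm long (along x), 18 mm wide (y), from 26 to 52 mm above the underside; origin: centre of the underside; z up. May be absent
- port_three: fixed round steel port pad, 86 mm in diameter, 6 mm high, on the back half of the deck, with three upright studs (9 mm thick, cone tips, 22 mm tall above the pad's face) on a circle of 33 mm radius, at 0, 120 and 240 degrees from its x axis about z (the same after a third of a turn); origin: centre of its underside; z up
- port_three_face (a point): centre of the top face of the three-stud pad, 36 mm above the bench; axes as the port
- flange_three: loose aluminium blanking flange, disc 90 mm in diameter, 10 mm thick, 0.25 kg, with three 14 mm through holes on a circle of 33 mm radius at 0, 120 and 240 degrees from its x axis; a neck carries a black grip bar 60 mm long (along x), 18 mm wide (y), from 26 to 52 mm above the underside; origin: centre of the underside; z up. May be absent
- port_four: fixed round steel port pad, 86 mm in diameter, 6 mm high, on the back half of the deck, with four upright studs (9 mm thick, cone tips, 22 mm tall above the pad's face) on a circle of 33 mm radius, at 35, 145, 215 and 325 degrees from its x axis about z (oblong, the same after half a turn); origin: centre of its underside; z up
- port_four_face (a point): centre of the top face of the four-stud pad, 36 mm above the bench; axes as the port
- flange_four: loose aluminium blanking flange, disc 90 mm in diameter, 10 mm thick, 0.25 kg, with four 14 mm through holes on a circle of 33 mm radius at 35, 145, 215 and 325 degrees from its x axis; a neck carries a black grip bar 60 mm long (along x), 18 mm wide (y), from 26 to 52 mm above the underside; origin: centre of the underside; z up. May be absent
There are look-alikes about, which are no part of the job. Leave any red look-alike of the flange_two alone.

How it is judged (in metres and radians):
On the way, in this order (a step that is already met when the one before it is completed fails the run):
1. the valve lever is fully shut (value of joint valve below 0.06 rad), for 0.3 s.
2. every gasket piece is in the catch tray, the valve still shut (x of chip_0 in the frame of tray between -0.062 and 0.062 m and y of chip_0 in the frame of tray between -0.045 and 0.045 m and z of each of chip_0, chip_1, chip_2, chip_3 in the frame of tray below 0.028 m and x of chip_1 in the frame of tray between -0.062 and 0.062 m and y of chip_1 in the frame of tray between -0.045 and 0.045 m and x of chip_2 in the frame of tray between -0.062 and 0.062 m and y of chip_2 in the frame of tray between -0.045 and 0.045 m and x of chip_3 in the frame of tray between -0.062 and 0.062 m and y of chip_3 in the frame of tray between -0.045 and 0.045 m and value of joint valve below 0.09 rad), for 0.3 s.
3. every flange lies flush on its own port over the studs, let go, the valve still shut (horizontal distance between flange_two and port_two_face below 0.006 m and z of flange_two in the frame of port_two_face below 0.004 m and angle between each of flange_two, flange_three, flange_four's own z axis and vertical below 0.06 rad and horizontal distance between flange_three and port_three_face below 0.006 m and z of flange_three in the frame of port_three_face below 0.004 m and horizontal distance between flange_four and port_four_face below 0.006 m and z of flange_four in the frame of port_four_face below 0.004 m and value of joint valve below 0.09 rad and contact force between the fingers and flange_two below 0.2 N and contact force between the fingers and flange_three below 0.2 N and contact force between the fingers and flange_four below 0.2 N), for 0.3 s.
4. the valve lever stands at 60 degrees (value of joint valve between 0.942478 and 1.15192 rad), for 0.3 s.
At the end, for the whole second after the job is handed in: all gasket pieces in the tray; each flange flush on its own port (4 mm from the pad face, 6 mm off centre, level within 0.06 rad); valve lever at 60 +- 6 degrees; scraper upright on its mat (centres within 50 mm); all released and at rest (all of step 4 and x of chip_0 in the frame of tray between -0.062 and 0.062 m and y of chip_0 in the frame of tray between -0.045 and 0.045 m and z of each of chip_0, chip_1, chip_2, chip_3 in the frame of tray below 0.028 m and x of chip_1 in the frame of tray between -0.062 and 0.062 m and y of chip_1 in the frame of tray between -0.045 and 0.045 m and x of chip_2 in the frame of tray between -0.062 and 0.062 m and y of chip_2 in the frame of tray between -0.045 and 0.045 m and x of chip_3 in the frame of tray between -0.062 and 0.062 m and y of chip_3 in the frame of tray between -0.045 and 0.045 m and horizontal distance between flange_two and port_two_face below 0.006 m and z of flange_two in the frame of port_two_face below 0.004 m and angle between each of flange_two, flange_three, flange_four's own z axis and vertical below 0.06 rad and horizontal distance between flange_three and port_three_face below 0.006 m and z of flange_three in the frame of port_three_face below 0.004 m and horizontal distance between flange_four and port_four_face below 0.006 m and z of flange_four in the frame of port_four_face below 0.004 m and horizontal distance between scraper and mat below 0.05 m and height (world z) of scraper below 0.012 m and angle between scraper's own z axis and vertical below 0.1 rad and linear speed of each of scraper, flange_two, flange_three, flange_four below 0.03 m/s); the robot touches nothing.
It fails at once if a finger touches a gasket piece with more than 2 N (contact force between the fingers and chip_0 above 2 N or contact force between the fingers and chip_1 above 2 N or contact force between the fingers and chip_2 above 2 N or contact force between the fingers and chip_3 above 2 N).
It fails at once if a bystander (bottle, beaker or petri dish) is moved by more than 3 cm (distance of any of bottle_1, beaker, petri_dish_0 from where it was at the start of the episode above 0.03 m).
Of flange_two, flange_three, flange_four only 2 to 3 are there at a start; the rules pass over those that are not, and their reading is None.
Of chip_0, chip_1, chip_2, chip_3 only 2 to 4 are there at a start; the rules pass over those that are not, and their reading is None.
At some moment in a run one of scraper, flange_two, flange_three, flange_four may be knocked a few centimetres aside while the robot is not near it.
Once in a run the grip may slacken for a moment while it holds something.
It also fails if it takes over 210 s, if anything falls off the work surface, if the arm or the gripper's body presses on something with over 40 N, if the wrist force passes 120 N, or if a joint passes its speed limit or range.

ROBOT

A 6-joint arm with a two-finger parallel gripper is mounted at the origin on a cart in front of the work surface, level with it; the furniture and walls round the work are solid. World frame = base frame: x ahead of the robot, y to its left, z up, the work surface at z = 0. Lengths are in mm, angles in degrees, forces in N, time in s.
With the tool pointing down it reaches from about 300 to 850 mm from the base axis. Payload 4.2 kg.
Tool frame: the origin (TCP) lies on the centre line of the jaws, within the pads' length; the fingertips stand 14 mm ahead of it and the grasp point (between the pads) lies 5 mm behind it; z points along the fingers, y is the line along which they close (so a half turn about z gives the same grasp; the last joint's range is limited). The gripper opens to 91 mm and grips with 3 to 60 N. Pads are 32 mm wide; open, the fingers measure 118 mm over their backs; the gripper's body (76 mm by 178 mm) begins 60 mm behind the grasp point.
Start: joints at [72.651, 18.312, 89.639, -0, 72.044, -1.146], TCP at [160.453, 552.174, 227.976] pointing down, gripper open.
Joint ranges: [-177.97, 177.97], [-48.28, 115.42], [12.27, 149.76], [-77.06, 257.06], [2.81, 150.46], [-146.56, 146.56]. Speed limits (degrees/s): [147.25, 147.25, 180, 180, 180, 180].

INTERFACE

Orientations are given as [roll, pitch, yaw] about the fixed x, y, z axes, in that order (R = Rz(yaw) Ry(pitch) Rx(roll)).
In Python, from workcell import env gives the robot as it stands.
- The arm moves only by the tool arm_command, never from a script. Its argument "motion" is a list of rows, each an object with "offset": the shift along the tool's x, y, z in m, a list of three; "spin": the turn about the tool's z in rad. In form: [{"offset": [tx, ty, tz], "spin": spin}, ...]. A call has 1 to 5 rows; each row shifts and turns the commanded pose from where the row before left it, along the tool's axes as they then stand; what a row does not reach is not made up. A row lasts 1/8 s, in which the tool goes at most 62.5 mm and 10.7 degrees, less where a joint would pass 70% of its speed; a pose out of reach is approached as far as the arm can. A call with a gripper value outside its range is refused whole. "jaw" is the finger opening in m, from 0 to 0.0912, set as the call begins (left out, the last holds). The fingers move at their own pace and stop on an object; "newtons" is the grip in N (left out, the last holds). Time passes only in rows, so rows that do not move let the fingers close. It gives the time, the measured TCP pose, the force, the opening and the grip force at its end, in the units of the state.
- env.state(): the state, without advancing time (a new reading comes with each control period).
- env.grab_frame(name): name is "scene" or "top"; returns (picture, depth): 420x560x3 uint8, blue, green, red; 420x560 float32, mm along the optical axis (not along the pixel's ray), 0 where there is no reading.
- env.camera_model(name): a dict with "fx", "fy", "cx", "cy" (pixels), "eye" and "rotation" of the camera in the world. Camera axes: x right, y down, z forward; pixel columns grow to the right and rows downward; lengths in mm; the calibration is good to about 2 mm. A picture is of the moment at which its call begins. camera_model takes no time and is no camera call.
- env.job_done(): hands the job in; it is judged then, once.
Trained networks look in the newest picture that a camera, given by its name, has taken for a name from the list of things; names that differ only in an ending like _2 or _b are one class to them, and where a whole thing is asked for, a point or a joint stands for the part that bears it (a point fixed in the world has none). Each returns a list of dicts, best first, with "score" (0 to 1); they miss things now and then, are a little off and sometimes report something else, mostly with a low value. They report only what shows in the picture. A call takes as long as a camera call. They do not tell look-alikes from the thing itself.
- env.boxes_of(camera, target): "bbox" ([left, top, right, bottom] in pixels, round what is visible of it).
- env.pinpoint(camera, target): "location" ([column, row] in pixels: a listed point, or the origin of a listed thing).
The state is a dict: "time_s": time; "qpos": joint angles; "qvel": joint speeds; "effort": joint torques, N m; "ee_pos": TCP position; "ee_rot": TCP orientation; "force": force on the tool from outside, world axes, zero at the start; "torque": the same for the moment, N m; "gripper_width": finger opening in mm; "gripper_force": force on a finger pad.
Only numpy, scipy, OpenCV 4.12 (cv2) and the standard library are available. Lean on these libraries where they do the work, as an engineer would, in place of code of your own. Each camera call takes 0.05 s, during which the arm holds its last target. There are 200 camera calls.

## Working session

There is one attempt and no reset: what is moved stays moved. The work goes in short steps, Python scripts to look and compute and a tool call to move; the robot and the scene stay as the last step left them, time stands still between calls to the robot, and variables do not carry over. Pictures are saved under pics/ and viewed, at most 14 in all, crops included, and the job is handed in when it is done.

Besides the shell and the picture viewer there is one more tool, called after "Call:" as name(argument=value, ...) on one line, values as JSON. arm_command: Moves the arm, as the interface text tells. Its arguments: {"type":"object","properties":{"motion":{"type":"array"},"jaw":{"type":"number"},"newtons":{"type":"number"}},"required":["motion"]}

```bash
mkdir -p pics; ls; cat > h.py <<'E'
import sys; sys.path.insert(0,'.')
import numpy as np, cv2
from workcell import env
def cam(n):
    c=env.camera_model(n); return c,np.array(c['eye'],float),np.array(c['rotation'],float)
def pt(n,u,v,z=None,depth=None):
    c,e,R=cam(n); d=R@np.array([(u-c['cx'])/c['fx'],(v-c['cy'])/c['fy'],1.])
    return e+d*(depth if depth is not None else (z-e[2])/d[2])
def proj(n,p):
    c,e,R=cam(n); q=R.T@(np.array(p,float)-e); return q[0]/q[2]*c['fx']+c['cx'],q[1]/q[2]*c['fy']+c['cy']
E
python3 - <<'E'
from h import *
for n in('scene','top'):
    p,d=env.grab_frame(n); cv2.imwrite(f'pics/{n}0.png',p); np.save(f'{n}0.npy',d)
    print(n,env.camera_model(n))
print(env.state())
E
```

```text
pics
scene {'fx': 484.40702417375485, 'fy': 484.40702417375485, 'cx': 280.60782177173496, 'cy': 208.38436963327743, 'eye': array([  40.97531179, -774.85098054, 1122.6270116 ]), 'rotation': array([-137.74141046,   -0.48075507,  -35.7752648 ])}
top {'fx': 420.12006907711975, 'fy': 420.12006907711975, 'cx': 277.964520273863, 'cy': 211.17053100556083, 'eye': array([ 488.82654174,  -22.8742827 , 1267.9114076 ]), 'rotation': array([-174.91007295,    1.06280898,  -88.36537138])}
{'time_s': 0.1, 'qpos': array([ 7.26516163e+01,  1.83477343e+01,  8.96967696e+01, -8.59083440e-05,
        7.20428856e+01, -1.14739045e+00]), 'qvel': array([ 0.0279596 , -0.01605894,  0.0535104 , -0.10834477, -0.12882778,
        0.12291858]), 'effort': array([ 5.67098614e-04, -4.13329554e+01, -2.32509452e+01,  7.27953343e-02,
        4.20462212e-02, -5.41323777e-05]), 'ee_pos': array([160.32341282, 551.77803032, 227.22470216]), 'ee_rot': array([-1.79912626e+02, -1.66825533e-03,  1.63799032e+02]), 'force': array([-0.18577542, -0.10869659, -0.45000322]), 'torque': array([-0.00549161,  0.0285788 ,  0.03415778]), 'gripper_force': 0.0, 'gripper_width': 91.40333221627282}
```

```bash
python3 - <<'E'
s=open('h.py').read().replace("np.array(c['rotation'],float)","rpy(c['rotation'])").replace("def cam","from scipy.spatial.transform import Rotation as Ro\ndef rpy(a): return Ro.from_euler('xyz',a,degrees=True).as_matrix()\ndef cam",1)
open('h.py','w').write(s)
E
python3 - <<'E'
from h import *
d=np.load('top0.npy'); print(pt('top',280,210,depth=d[210,280]))
d=np.load('scene0.npy'); print(pt('scene',280,210,depth=d[210,280]))
E
```

```text
[601.57418324  -2.77947041  35.14636811]
[623.69568574  21.31731002  29.50426842]
```

View pics/top0.png

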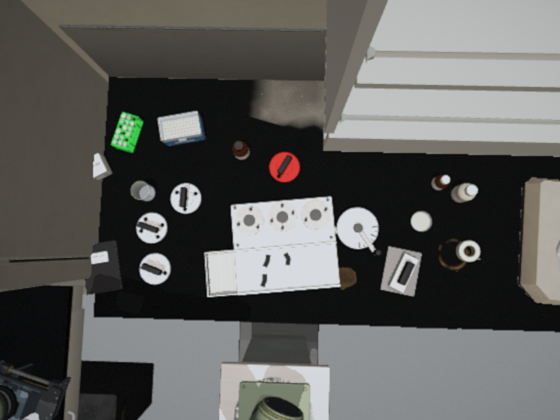

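View pics/scene0.png

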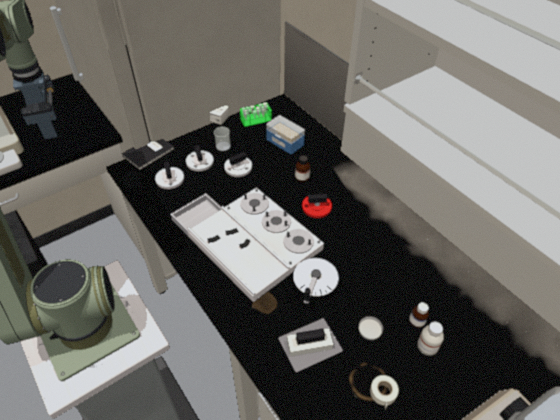

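```bash
cat >> h.py <<'E'
H=dict(deck=0,channel=30,tray=4,scraper=4,mat=0,valve_grip=72,valve_axis=34,bottle_1=0,beaker=0,petri_dish_0=0,chip_0=30,port_two_face=36,port_three_face=36,port_four_face=36,flange_two=0,flange_three=0,flange_four=0)
E
python3 - <<'E'
from h import *
for n in H:
    for c in('top','scene'):
        r=env.pinpoint(c,n)
        print(n,c,[(np.round(x['location']).astype(int).tolist(),round(x['score'],2),np.round(pt(c,*x['location'],z=H[n])[:2],1).tolist()) for x in r if x['score']>.25])
E
python3 - <<'E'
from h import *
p=cv2.imread('pics/top0.png'); 
a=p[185:300,195:345]; b=p[180:290,120:210]
cv2.imwrite('pics/c1.png',cv2.resize(a,None,fx=5.2,fy=5.2,interpolation=3))
cv2.imwrite('pics/c2.png',cv2.resize(b,None,fx=5.4,fy=5.4,interpolation=3))
E
```

```text
deck top [([284, 246], 0.74, [498.0, -18.7]), ([286, 270], 0.49, [425.9, -23.7]), ([280, 218], 0.43, [579.0, -3.5])]
deck scene [([257, 240], 0.77, [513.9, -16.9]), ([237, 248], 0.55, [452.0, -5.2])]
channel top [([289, 267], 0.76, [436.7, -33.4])]
channel scene [([238, 246], 0.56, [443.3, -22.6])]
tray top [([222, 270], 0.9, [418.1, 166.6]), ([285, 243], 0.44, [505.1, -19.2])]
tray scene [([200, 217], 0.67, [421.0, 156.8])]
scraper top [([403, 270], 0.86, [434.0, -372.2])]
scraper scene [([307, 346], 0.79, [426.9, -368.2])]
mat top [([402, 270], 0.79, [434.9, -369.4])]
mat scene [([311, 345], 0.78, [438.0, -370.0])]
valve_grip top [([377, 248], 0.53, [499.0, -280.5])]
valve_grip scene [([308, 295], 0.81, [489.0, -285.0])]
valve_axis top [([152, 228], 0.66, [536.9, 374.4]), ([358, 230], 0.62, [549.9, -231.8])]
valve_axis scene [([319, 276], 0.72, [568.3, -236.3]), ([304, 243], 0.61, [604.9, -124.5])]
bottle_1 top [([356, 230], 0.39, [549.6, -232.8])]
bottle_1 scene [([299, 177], 0.74, [776.3, 127.1])]
beaker top [([142, 193], 0.7, [646.0, 421.2]), ([280, 217], 0.4, [582.9, -3.4])]
be
[... 686 characters left out ...]
.2, 82.5])]
port_four_face top [([283, 216], 0.65, [583.2, -12.7]), ([401, 271], 0.3, [434.9, -357.6])]
port_four_face scene [([276, 222], 0.86, [581.1, -16.1])]
flange_two top [([154, 268], 0.81, [418.7, 373.0]), ([283, 171], 0.65, [725.3, -9.2])]
flange_two scene [([169, 178], 0.95, [423.9, 371.8]), ([314, 206], 0.87, [735.3, -5.5]), ([242, 247], 0.64, [463.8, -10.9])]
flange_three top [([186, 198], 0.86, [634.8, 285.3])]
flange_three scene [([312, 346], 0.73, [436.5, -373.6]), ([239, 166], 0.66, [642.3, 286.5])]
flange_four top [([151, 226], 0.85, [544.9, 387.3]), ([401, 270], 0.73, [434.3, -368.0])]
flange_four scene [([200, 162], 0.68, [546.1, 381.6]), ([198, 218], 0.3, [416.1, 162.1])]
```

View pics/c1.png

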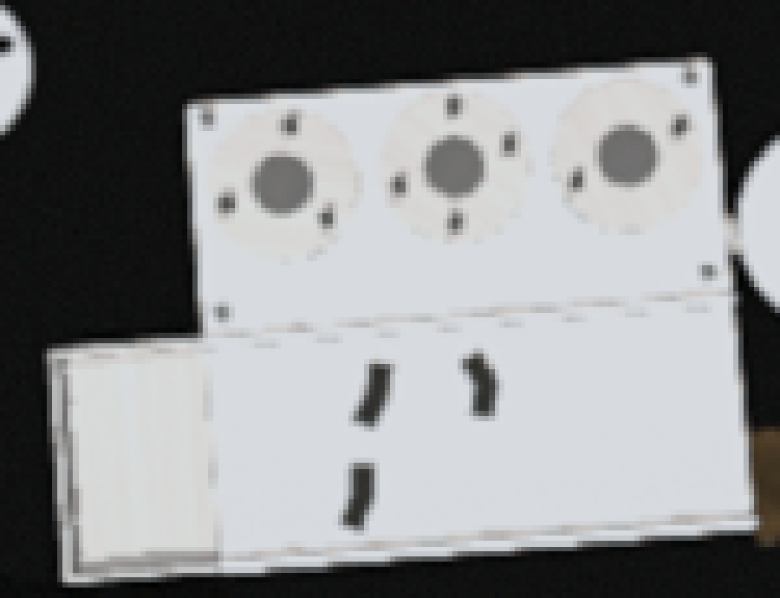

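View pics/c2.png

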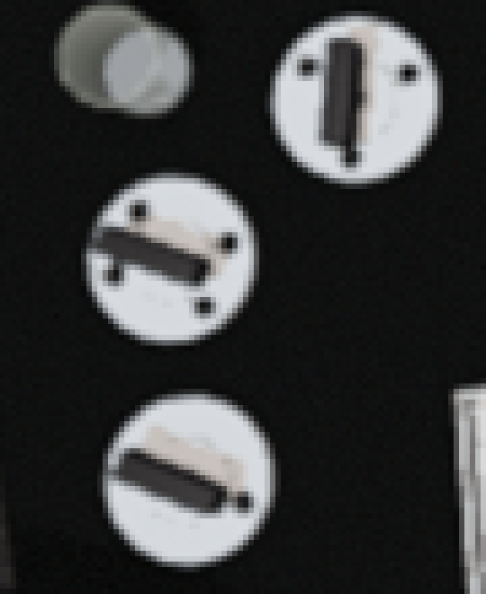

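```bash
cat >> h.py <<'E'
def cloud(n,d):
    c,e,R=cam(n); v,u=np.mgrid[0:420,0:560]
    q=np.stack([(u-c['cx'])/c['fx']*d,(v-c['cy'])/c['fy']*d,d],-1); w=q@R.T+e; w[d<=0]=np.nan; return w
def look(n):
    p,d=env.grab_frame(n); return p,d,cloud(n,d)
def rect(xy):
    (c,s,a)=cv2.minAreaRect(xy.astype(np.float32)); 
    if s[0]<s[1]: a+=90;s=s[::-1]
    return np.round(c,1),np.round(s,1),round((a+90)%180-90,1)
def bar(w,c,zlo,zhi,r=50):
    m=(np.hypot(w[...,0]-c[0],w[...,1]-c[1])<r)&(w[...,2]>zlo)&(w[...,2]<zhi)
    P=w[m]; 
    if len(P)<8: return len(P)
    q=P[:,:2]-P[:,:2].mean(0); _,V=np.linalg.eigh(q.T@q); a=np.degrees(np.arctan2(V[1,1],V[0,1]))
    return len(P),'med',np.round(np.median(P,0),1),'mean',np.round(P.mean(0),1)[:2],'pca',round((a+90)%180-90,1),'rect',*rect(P[:,:2])
E
python3 - <<'E'
from h import *
for n in('top','scene'):
    p,d=env.grab_frame(n) if 0 else (cv2.imread(f'pics/{n}0.png'),np.load(f'{n}0.npy')); w=cloud(n,d); g=p.max(-1)
    print(n)
    m=(w[...,2]<8)&(w[...,2]>-8); print(' bench z',np.nanmedian(w[m][:,2]))
    for k,c in dict(two=(421,372),three=(638,286),four=(546,384)).items():
        print(' fl bar',k,*bar(w,c,42,62,50))
        mm=(np.hypot(w[...,0]-c[0],w[...,1]-c[1])<60)&(w[...,2]>5)&(w[...,2]<17); P=w[mm]; print('   disc',np.round(P.mean(0),1),rect(P[:,:2])[:2], cv2.minEnclosingCircle(P[:,:2].astype(np.float32)))
    print(' scr ridge',*bar(w,(432,-370),54,72,60)); print(' scr base',*bar(w,(432,-370),24,42,80))
    print(' grip',*bar(w,(494,-283),82,102,40))
    m=(np.hypot(w[...,0]-555,w[...,1]+234)<75)&(w[...,2]>28)&(w[...,2]<37); P=w[m]; print(' dial',np.median(P[:,2]),cv2.minEnclosingCircle(P[:,:2].astype(np.float32)))
    for k,c in dict(two=(593,-107),three=(574,82),four=(582,-14)).items():
        u,v=map(int,np.round(proj(n,(*c,36)))); 
        s=g[v-25:v+25,u-25:u+25]; 
        nn,l,st,ce=cv2.connectedComponentsWithStats(((s<150)).astype(np.uint8))
        for i in range(1,nn):
            if 4<=st[i,4]<400:
                cc=ce[i]+[u-25,v-25]; gray=int(np.median(s[l==i])); print(' port',k,st[i,4],gray,'z36',np.round(pt(n,*cc,z=36)[:2],1),'z50',np.round(pt(n,*cc,z=50)[:2],1),'dz',np.nanmedian(w[v-25:v+25,u-25:u+25][l==i][:,2]).round(1))
E
```

```text
top
 bench z -1.300302141334896
 fl bar two 133 med [418.4 367.9  50.2] mean [417.9 367.8] pca 70.5 rect [417.9 369. ] [61.3 18. ] 70.6
   disc [418.1 366.7   9.8] (array([418.4, 369.6]), array([91.5, 86.3])) ((417.97210693359375, 369.6064758300781), 45.97410202026367)
 fl bar three 127 med [631.6 285.6  50.3] mean [631.5 285.8] pca -1.7 rect [631.7 286.8] [59.7 19.2] -3.3
   disc [630.5 283.6   9.6] (array([631.6, 285.7]), array([89.6, 88.4])) ((625.328857421875, 286.4553527832031), 55.38554763793945)
 fl bar four 127 med [539.6 384.6  50.4] mean [539.4 384.1] pca 71.7 rect [539.6 385.1] [59.9 17.9] 71.3
   disc [539.4 382.4   9.8] (array([540.7, 386.6]), array([89.7, 87.8])) ((541.2172241210938, 385.3193664550781), 46.683563232421875)
 scr ridge 197 med [ 429.2 -364.6   61.2] mean [ 428.5 -364.1] pca -24.6 rect [ 428.5 -365.5] [69.  23.3] -25.0
 scr base 352 med [ 430.3 -358.    31.3] mean [ 429.2 -360.3] pca -24.3 rect [ 429.1 -365.1] [106.2  44.6] -25.2
 grip 29 med [ 486.5 -276.7   91. ] mean [ 485.9 -277.4] pca -55.7 rect [ 485.4 -277.8] [14.4 13.8] -5.2
 dial 33.19225582769377
[... 2950 characters left out ...]
73. ] dz 32.9
 port three 14 103 z36 [578.5  25.7] z50 [571.6  15.4] dz 45.5
 port three 65 100 z36 [584.5  -9.2] z50 [577.5 -19. ] dz 32.5
 port three 19 108 z36 [557.8  -5.2] z50 [551.1 -15.1] dz 48.1
 port four 9 112 z36 [609.1  85.7] z50 [601.7  74.6] dz 41.3
 port four 76 100 z36 [572.   82.8] z50 [565.1  71.8] dz 33.0
 port four 14 103 z36 [578.5  25.7] z50 [571.6  15.4] dz 45.5
 port four 75 101 z36 [586.1 -10.4] z50 [579.1 -20.2] dz 32.5
 port four 19 108 z36 [557.8  -5.2] z50 [551.1 -15.1] dz 48.1
 port four 16 98 z36 [603.  -35.1] z50 [595.8 -44.7] dz 46.3
 port four 17 100 z36 [583.6 -73.7] z50 [576.6 -82.7] dz 50.1
 port four 64 100 z36 [ 592.  -105.2] z50 [ 584.9 -113.8] dz 33.2
```

Call:
arm_command(motion=[{"offset": [-0.0273,-0.0354,0],"spin": 0},{"offset": [-0.0273,-0.0354,0],"spin": 0},{"offset": [-0.0273,-0.0354,0],"spin": 0},{"offset": [-0.0273,-0.0354,0],"spin": 0},{"offset": [-0.0273,-0.0354,0],"spin": 0}], jaw=0.06, newtons=30)

```text
time_s: 2.42
ee_pos: [242.5, 342.8, 228.1]
ee_rot: [180.0, 0.0, 163.8]
force: [0.3, 0.9, 0.3]
gripper_width: 60.4
gripper_force: 0.0
```

Call:
arm_command(motion=[{"offset": [-0.0273,-0.0354,0],"spin": 0},{"offset": [-0.0273,-0.0354,0],"spin": 0},{"offset": [-0.0273,-0.0354,0],"spin": 0},{"offset": [-0.0273,-0.0354,0],"spin": 0},{"offset": [-0.0273,-0.0354,0],"spin": 0}])

```text
time_s: 3.05
ee_pos: [324.2, 134.7, 228.2]
ee_rot: [180.0, 0.1, 163.8]
force: [0.9, 0.6, -0.2]
gripper_width: 60.1
gripper_force: 0.0
```

Call:
arm_command(motion=[{"offset": [-0.0273,-0.0354,0],"spin": 0},{"offset": [-0.0273,-0.0354,0],"spin": 0},{"offset": [-0.0273,-0.0354,0],"spin": 0},{"offset": [-0.0273,-0.0354,0],"spin": 0},{"offset": [-0.0273,-0.0354,0],"spin": 0}])

```text
time_s: 3.68
ee_pos: [405.9, -73.5, 228.2]
ee_rot: [180.0, 0.0, 163.8]
force: [0.2, 0.4, 0.1]
gripper_width: 59.6
gripper_force: 0.0
```

Call:
arm_command(motion=[{"offset": [-0.0273,-0.0354,0.01],"spin": 0},{"offset": [-0.0273,-0.0354,0.02],"spin": 0},{"offset": [-0.0273,-0.0354,0.02],"spin": 0},{"offset": [-0.0273,-0.0354,0.02],"spin": 0},{"offset": [-0.0273,-0.0354,0.02],"spin": 0}])

```text
time_s: 4.3
ee_pos: [487.7, -281.6, 137.3]
ee_rot: [180.0, 0.0, 163.8]
force: [0.5, -0.3, 0.9]
gripper_width: 60.0
gripper_force: 0.0
```

```bash
cat >> h.py <<'E'
def go(pts,p0=None,vmax=50,wmax=9.5):
    """pts: list of (x,y,z,yaw,maxstep mm); prints row per segment: n x offset/spin (m,rad)"""
    s=env.state(); p=np.array(s['ee_pos']); y=s['ee_rot'][2]
    if p0 is not None: p=np.array(p0[:3],float); y=p0[3]
    for t in pts:
        q=np.array(t[:3],float); dy=(t[3]-y+180)%360-180; v=t[4] if len(t)>4 else vmax
        n=int(max(1,np.ceil(np.linalg.norm(q-p)/v-1e-6),np.ceil(abs(dy)/wmax)))
        for i in range(n):
            a=np.radians(y+dy*i/n); d=(q-p)/n/1000
            print(f'{{"offset":[{np.cos(a)*d[0]+np.sin(a)*d[1]:.4f},{np.sin(a)*d[0]-np.cos(a)*d[1]:.4f},{-d[2]:.4f}],"spin":{-np.radians(dy)/n:.4f}}}',end=', ' if i<n-1 else '\n')
        print('   --',n,'rows'); p=q; y=y+dy
E
python3 - <<'E'
from h import *
s=env.state(); print(s['time_s'],s['ee_pos'],s['ee_rot'])
for n in('top','scene'):
    p,d,w=look(n); print(' grip',*bar(w,(487,-280),82,102,25)) if n=='scene' else 0
    cv2.imwrite(f'pics/{n}1.png',p)
go([(487,-279.6,67,163.8,30)])
E
```

```text
4.3 [ 487.71712248 -281.56957345  137.28713465] [1.79989910e+02 2.19379239e-02 1.63778797e+02]
 grip 27 med [ 484.6 -281.1   90.6] mean [ 485.4 -281.8] pca 77.7 rect [ 485.3 -281.3] [12.2  9.9] 52.6
{"offset":[0.0006,0.0011,0.0228],"spin":-0.0010}, {"offset":[0.0006,0.0011,0.0228],"spin":-0.0010}, {"offset":[0.0006,0.0011,0.0228],"spin":-0.0010}
   -- 3 rows
```

Call:
arm_command(motion=[{"offset": [0.0006,0.001,0.0234],"spin": 0},{"offset": [0.0006,0.001,0.0234],"spin": 0},{"offset": [0,0,0.0234],"spin": 0},{"offset": [0,0,0],"spin": 0}])

```text
time_s: 4.9
ee_pos: [485.4, -276.5, 66.6]
ee_rot: [179.9, -0.2, 163.8]
force: [-0.0, 0.6, -0.6]
gripper_width: 60.1
gripper_force: 0.0
```

Call:
arm_command(motion=[{"offset": [0,0,0],"spin": 0},{"offset": [0,0,0],"spin": 0},{"offset": [0,0,0],"spin": 0},{"offset": [0,0,0],"spin": 0}], jaw=0.0, newtons=15)

```text
time_s: 5.4
ee_pos: [486.8, -277.9, 68.1]
ee_rot: [-180.0, 0.0, 163.8]
force: [0.3, 0.7, 0.5]
gripper_width: 22.9
gripper_force: 0.0
```

```bash
python3 - <<'E'
from h import *
A=np.array([554,-224.8]);P=[]
for a in (213,207,201,196,191,186.4):
    q=A+86*np.array([np.cos(np.radians(a)),np.sin(np.radians(a))]); P.append((*q,67,163.8,30))
go(P,p0=(487,-278.5,67,163.8))
E
```

```text
{"offset":[0.0068,0.0052,-0.0000],"spin":-0.0000}
   -- 1 rows
{"offset":[0.0065,0.0062,-0.0000],"spin":-0.0000}
   -- 1 rows
{"offset":[0.0058,0.0069,-0.0000],"spin":-0.0000}
   -- 1 rows
{"offset":[0.0043,0.0062,-0.0000],"spin":-0.0000}
   -- 1 rows
{"offset":[0.0037,0.0065,-0.0000],"spin":-0.0000}
   -- 1 rows
{"offset":[0.0029,0.0063,-0.0000],"spin":-0.0000}
   -- 1 rows
```

Call:
arm_command(motion=[{"offset": [0,0,0],"spin": 0},{"offset": [0,0,0],"spin": 0},{"offset": [0,0,0],"spin": 0}])

```text
time_s: 5.78
ee_pos: [486.0, -278.5, 67.9]
ee_rot: [-179.9, -0.0, 163.8]
force: [-4.7, -3.8, 2.2]
gripper_width: 15.4
gripper_force: 15.0
```

Call:
arm_command(motion=[{"offset": [0.0068,0.0052,0],"spin": 0},{"offset": [0.0065,0.0062,0],"spin": 0},{"offset": [0.0058,0.0069,0],"spin": 0},{"offset": [0.0043,0.0062,0],"spin": 0},{"offset": [0.0037,0.0065,0],"spin": 0}])

```text
time_s: 6.4
ee_pos: [468.1, -241.2, 67.9]
ee_rot: [-179.9, -0.1, 163.8]
force: [-4.2, -5.1, 2.7]
gripper_width: 15.6
gripper_force: 15.0
```

Call:
arm_command(motion=[{"offset": [0.0022,0.005,0],"spin": 0},{"offset": [0,0,0],"spin": 0},{"offset": [0,0,0],"spin": 0}])

```text
time_s: 6.78
ee_pos: [467.4, -238.0, 67.9]
ee_rot: [-179.7, -0.0, 163.9]
force: [-8.1, -13.2, 0.9]
gripper_width: 15.9
gripper_force: 15.0
```

Call:
arm_command(motion=[{"offset": [0.0005,0.003,0],"spin": 0},{"offset": [0,0,0],"spin": 0},{"offset": [0,0,0],"spin": 0},{"offset": [0,0,0],"spin": 0}])

```text
time_s: 7.28
ee_pos: [467.4, -237.8, 68.0]
ee_rot: [-179.4, 0.0, 164.0]
force: [-9.6, -22.7, -0.1]
gripper_width: 15.5
gripper_force: 15.0
```

Call:
arm_command(motion=[{"offset": [-0.0005,-0.003,0],"spin": 0},{"offset": [0,0,0],"spin": 0}])

```text
time_s: 7.52
ee_pos: [467.4, -238.1, 67.9]
ee_rot: [-179.7, -0.0, 163.9]
force: [-7.3, -12.2, 1.6]
gripper_width: 16.0
gripper_force: 15.0
```

Call:
arm_command(motion=[{"offset": [0,0,0],"spin": 0},{"offset": [0,0,0],"spin": 0},{"offset": [0,0,-0.02],"spin": 0},{"offset": [0,0,-0.04],"spin": 0},{"offset": [0,0,-0.02],"spin": 0}], jaw=0.06)

```text
time_s: 8.15
ee_pos: [469.7, -234.8, 149.6]
ee_rot: [180.0, 0.2, 163.8]
force: [0.2, 0.1, -0.7]
gripper_width: 59.2
gripper_force: 0.0
```

```bash
python3 - <<'E'
from h import *
p,d,w=look('scene'); print(' grip',*bar(w,(468,-240),82,102,25)); print(' scr ridge',*bar(w,(430,-367),54,72,60))
p,d,w=look('top'); print(' grip',*bar(w,(468,-240),82,102,25)); print(' scr ridge',*bar(w,(430,-367),54,72,60))
go([(429,-366,110,155.1,50),(429,-366,47,155.1,40)])
E
```

```text
grip 16 med [ 470.8 -247.7   86.1] mean [ 471. -247.] pca -28.6 rect [ 470.5 -247.4] [10.5  4.8] -31.8
 scr ridge 271 med [ 430.4 -370.3   62. ] mean [ 430.5 -370.4] pca -25.7 rect [ 431.5 -369. ] [69.7 24.4] -25.7
 grip 13 med [ 471.5 -234.5   90.9] mean [ 471.6 -233.8] pca -19.2 rect [ 471.9 -233.7] [12.   5.7] -14.1Traceback (most recent call last):
  File "<stdin>", line 3, in <module>
TypeError: Value after * must be an iterable, not int
```

```bash
python3 - <<'E'
from h import *
go([(429,-366,110,155.1,50),(429,-366,47,155.1,32)])
E
```

```text
{"offset":[0.0011,-0.0457,0.0133],"spin":0.0507}, {"offset":[-0.0013,-0.0457,0.0133],"spin":0.0507}, {"offset":[-0.0036,-0.0456,0.0133],"spin":0.0507}
   -- 3 rows
{"offset":[0.0000,0.0000,0.0315],"spin":-0.0000}, {"offset":[0.0000,0.0000,0.0315],"spin":-0.0000}
   -- 2 rows
```

Call:
arm_command(motion=[{"offset": [0.0011,-0.0457,0.0133],"spin": 0.0507},{"offset": [-0.0013,-0.0457,0.0133],"spin": 0.0507},{"offset": [-0.0036,-0.0456,0.0133],"spin": 0.0507},{"offset": [0,0,0],"spin": 0}])

```text
time_s: 8.75
ee_pos: [425.7, -367.1, 105.3]
ee_rot: [179.9, -0.2, 154.9]
force: [-0.2, 0.6, 0.3]
gripper_width: 59.9
gripper_force: 0.0
```

```bash
python3 - <<'E'
from h import *
p,d,w=look('top'); print(' grip',bar(w,(468,-240),82,102,25)); print(' scr base',bar(w,(430,-367),24,42,80))
p,d,w=look('scene');print(' grip',bar(w,(468,-240),82,102,25)); print(' scr ridge',bar(w,(430,-367),54,72,60))
s=env.state();print(s['ee_pos'],s['ee_rot'])
E
```

```text
grip (29, 'med', array([ 471.3, -237.6,   91.2]), 'mean', array([ 470.4, -237.4]), 'pca', np.float64(-46.1), 'rect', array([ 470.5, -237.6]), array([14.2, 12.9]), -38.3)
 scr base (127, 'med', array([ 390.6, -352.6,   31.3]), 'mean', array([ 400.9, -356.1]), 'pca', np.float64(-36.7), 'rect', array([ 427.6, -366.9]), array([106.3,  44.3]), -26.8)
 grip 2
 scr ridge (45, 'med', array([ 404. , -359.4,   61.6]), 'mean', array([ 404.2, -358.9]), 'pca', np.float64(75.2), 'rect', array([ 405.5, -357.3]), array([21.9, 12.1]), 53.1)
[ 426.7894593  -365.15469613  106.5583347 ] [ 1.79911306e+02 -1.29741994e-01  1.55044030e+02]
```

Call:
arm_command(motion=[{"offset": [-0.001,0,0.03],"spin": 0},{"offset": [-0.001,0,0.029],"spin": 0},{"offset": [0,0,0],"spin": 0}])

```text
time_s: 9.22
ee_pos: [428.3, -364.2, 47.1]
ee_rot: [179.9, -0.3, 155.2]
force: [-0.2, -0.0, 0.1]
gripper_width: 59.9
gripper_force: 0.0
```

Call:
arm_command(motion=[{"offset": [0,0,0],"spin": 0},{"offset": [0,0,0],"spin": 0},{"offset": [0,0,0],"spin": 0},{"offset": [0,0,0],"spin": 0},{"offset": [0,0,0],"spin": 0}], jaw=0.0, newtons=45)

```text
time_s: 9.85
ee_pos: [429.2, -366.8, 49.2]
ee_rot: [180.0, 0.0, 155.1]
force: [0.5, 0.9, 2.7]
gripper_width: 21.6
gripper_force: 45.0
```

Call:
arm_command(motion=[{"offset": [0,0,-0.03],"spin": 0},{"offset": [0,0,-0.04],"spin": 0},{"offset": [0,0,-0.01],"spin": 0}])

```text
time_s: 10.22
ee_pos: [430.0, -367.7, 131.0]
ee_rot: [-179.9, 0.3, 155.1]
force: [-0.4, -0.5, -0.9]
gripper_width: 21.6
gripper_force: 45.0
```

```bash
python3 - <<'E'
from h import *
for n,b in(('top',-1.3),('scene',.2)):
    w=cloud(n,np.load(f'{n}0.npy')); a=np.radians(6.35); C,S=np.cos(a),np.sin(a)
    x,y,z=w[...,0]-437,w[...,1]+25,w[...,2]-b
    X=C*x+S*y; Y=-S*x+C*y
    for lo,hi in((-80,-45),(45,80)):
        m=(X>lo)&(X<hi)&(abs(Y)<135)&(z>37)&(z<43); f=np.polyfit(Y[m],X[m],1); print(n,m.sum(),'lip X',f[1].round(1),'slope deg',np.degrees(f[0]).round(2), np.median(z[m]))
    m=(X>-50)&(X<40)&(abs(z-30)<3); print('  floor Y range',np.percentile(Y[m],[.3,99.7]).round(1))
    mt=(abs(X)<50)&(Y>100)&(Y<300)&(abs(z-4)<3); print('  tray Y',np.percentile(Y[mt],[1,99]).round(1))
s=env.state();print(s['ee_pos'],s['force'])
E
```

```text
top 177 lip X -64.4 slope deg 0.33 40.27053647300845
top 147 lip X 58.4 slope deg 0.05 40.08450815752035
  floor Y range [-556.   634.4]
  tray Y [155.2 295.5]
scene 171 lip X -62.1 slope deg 0.03 39.77547608756781
scene 144 lip X 61.2 slope deg -0.17 39.837100304439716
  floor Y range [-563.3  733.3]
  tray Y [167.8 294.6]
[ 430.00922339 -367.67798035  130.95667205] [-0.40590455 -0.48070534 -0.92717633]
```

```bash
python3 - <<'E'
from h import *
go([(430,-367.5,170,155.1,40),(444.2,-104.7,168,186.35,55),(444.2,-104.7,85,186.35,30)])
E
```

```text
{"offset":[0.0001,0.0002,-0.0390],"spin":-0.0004}
   -- 1 rows
{"offset":[0.0196,0.0489,0.0004],"spin":-0.1091}, {"offset":[0.0141,0.0507,0.0004],"spin":-0.1091}, {"offset":[0.0085,0.0519,0.0004],"spin":-0.1091}, {"offset":[0.0028,0.0526,0.0004],"spin":-0.1091}, {"offset":[-0.0029,0.0526,0.0004],"spin":-0.1091}
   -- 5 rows
{"offset":[-0.0000,0.0000,0.0277],"spin":-0.0000}, {"offset":[-0.0000,0.0000,0.0277],"spin":-0.0000}, {"offset":[-0.0000,0.0000,0.0277],"spin":-0.0000}
   -- 3 rows
```

Call:
arm_command(motion=[{"offset": [0,0,-0.039],"spin": 0},{"offset": [0,0,0],"spin": 0}])

```text
time_s: 10.48
ee_pos: [430.0, -367.6, 169.3]
ee_rot: [-179.9, 0.2, 155.1]
force: [0.4, 0.4, -1.5]
gripper_width: 21.6
gripper_force: 45.0
```

Call:
arm_command(motion=[{"offset": [0.0196,0.0489,0.0004],"spin": -0.1091},{"offset": [0.0141,0.0507,0.0004],"spin": -0.1091},{"offset": [0.0085,0.0519,0.0004],"spin": -0.1091},{"offset": [0.0028,0.0526,0.0004],"spin": -0.1091},{"offset": [-0.0029,0.0526,0.0004],"spin": -0.1091}])

```text
time_s: 11.1
ee_pos: [442.0, -102.0, 163.8]
ee_rot: [179.9, -0.2, -173.5]
force: [-0.4, -0.0, -1.0]
gripper_width: 21.9
gripper_force: 45.0
```

Call:
arm_command(motion=[{"offset": [0,0,0],"spin": 0},{"offset": [0,0,0.035],"spin": 0},{"offset": [0,0,0.032],"spin": 0},{"offset": [0,0,0.01],"spin": 0},{"offset": [0,0,0],"spin": 0}])

```text
time_s: 11.72
ee_pos: [442.8, -104.4, 88.1]
ee_rot: [180.0, -0.1, -173.7]
force: [0.5, -0.2, -1.0]
gripper_width: 21.6
gripper_force: 45.0
```

```bash
python3 - <<'E'
from h import *
s=env.state();print(s['ee_pos'],s['ee_rot'],s['force'],s['gripper_width'])
p,d,w=look('top'); P=p
q,d2,w2=look('scene')
a=cv2.resize(p[200:310,195:345],None,fx=2.6,fy=2.6,interpolation=3); b=cv2.resize(q[170:310,165:345],None,fx=2.2,fy=2.2,interpolation=3)
h=max(a.shape[0],b.shape[0]); o=np.zeros((h,a.shape[1]+b.shape[1],3),np.uint8); o[:a.shape[0],:a.shape[1]]=a; o[:b.shape[0],a.shape[1]:]=b
cv2.imwrite('pics/sw0.png',o)
E
```

```text
[ 442.84150869 -104.37403544   88.08152703] [ 1.79964655e+02 -1.07378754e-01 -1.73724468e+02] [ 0.51656332 -0.1513335  -0.97138232] 21.58047221079809
```

View pics/sw0.png

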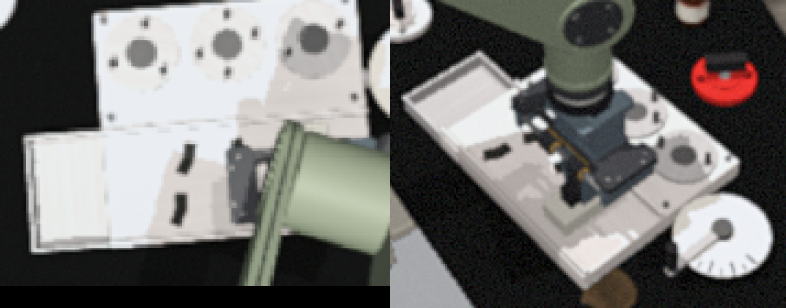

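Call:
arm_command(motion=[{"offset": [0,0,0.007],"spin": 0},{"offset": [0,0,0.005],"spin": 0},{"offset": [0,0,0.001],"spin": 0},{"offset": [0,0,0],"spin": 0}])

```text
time_s: 12.32
ee_pos: [443.3, -103.8, 75.8]
ee_rot: [180.0, -0.0, -173.7]
force: [0.1, 0.3, -2.5]
gripper_width: 22.1
gripper_force: 45.0
```

Call:
arm_command(motion=[{"offset": [0,0,0.0015],"spin": 0},{"offset": [0,0,0],"spin": 0}])

```text
time_s: 12.58
ee_pos: [443.5, -103.8, 75.2]
ee_rot: [-180.0, 0.0, -173.7]
force: [-2.6, -0.1, 5.6]
gripper_width: 21.7
gripper_force: 45.0
```

```bash
python3 - <<'E'
from h import *
s=env.state();print(s['ee_pos'],s['ee_rot'],s['force'],s['gripper_width'])
go([(430,22,s['ee_pos'][2],186.35,14),(419.8,113.9,s['ee_pos'][2],186.35,8)])
E
```

```text
[ 443.53722294 -103.8422878    75.22739873] [-1.79987794e+02  4.67658830e-02 -1.73655934e+02] [-2.6491374  -0.08000423  5.58034426] 21.69371116503131
{"offset":[-0.0000,0.0127,-0.0000],"spin":-0.0000}, {"offset":[-0.0000,0.0127,-0.0000],"spin":-0.0000}, {"offset":[-0.0000,0.0127,-0.0000],"spin":-0.0000}, {"offset":[-0.0000,0.0127,-0.0000],"spin":-0.0000}, {"offset":[-0.0000,0.0127,-0.0000],"spin":-0.0000}, {"offset":[-0.0000,0.0127,-0.0000],"spin":-0.0000}, {"offset":[-0.0000,0.0127,-0.0000],"spin":-0.0000}, {"offset":[-0.0000,0.0127,-0.0000],"spin":-0.0000}, {"offset":[-0.0000,0.0127,-0.0000],"spin":-0.0000}, {"offset":[-0.0000,0.0127,-0.0000],"spin":-0.0000}
   -- 10 rows
{"offset":[-0.0000,0.0077,-0.0000],"spin":-0.0000}, {"offset":[-0.0000,0.0077,-0.0000],"spin":-0.0000}, {"offset":[-0.0000,0.0077,-0.0000],"spin":-0.0000}, {"offset":[-0.0000,0.0077,-0.0000],"spin":-0.0000}, {"offset":[-0.0000,0.0077,-0.0000],"spin":-0.0000}, {"offset":[-0.0000,0.0077,-0.0000],"spin":-0.0000}, {"offset":[-0.0000,0.0077,-0.0000],"spin":-0.0000}, {"offset":[-0.0000,0.0077,-0.0000],"spin":-0.0000}, {"offset":[-0.0000,0.0077,-0.0000],"spin":-0.0000}, {"offset":[-0.0000,0.0077,-0.0000],"spin":-0.0000}, {"offset":[-0.0000,0.0077,-0.0000],"spin":-0.0000}, {"offset":[-0.0000,0.0077,-0.0000],"spin":-0.0000}
   -- 12 rows
```

Scraper is on the floor (contact 5.6 N). Sweep +tool y.

Call:
arm_command(motion=[{"offset": [0,0.012,0],"spin": 0},{"offset": [0,0.012,0],"spin": 0},{"offset": [0,0.012,0],"spin": 0},{"offset": [0,0.012,0],"spin": 0},{"offset": [0,0.012,0],"spin": 0}])

```text
time_s: 13.2
ee_pos: [438.0, -44.1, 75.3]
ee_rot: [-179.9, 0.2, -173.6]
force: [2.7, -4.6, 6.4]
gripper_width: 21.6
gripper_force: 45.0
```

Call:
arm_command(motion=[{"offset": [0,0.012,0],"spin": 0},{"offset": [0,0.012,0],"spin": 0},{"offset": [0,0.012,0],"spin": 0},{"offset": [0,0.012,0],"spin": 0},{"offset": [0,0.012,0],"spin": 0}])

```text
time_s: 13.82
ee_pos: [431.1, 15.6, 75.2]
ee_rot: [-179.9, 0.2, -173.6]
force: [1.1, -4.1, 6.1]
gripper_width: 21.6
gripper_force: 45.0
```

```bash
python3 - <<'E'
from h import *
s=env.state();print(s['ee_pos'],s['ee_rot'],s['force'],s['gripper_width'])
p,d,w=look('top'); cv2.imwrite('pics/sw1t.png',p)
q,d2,w2=look('scene')
a=cv2.resize(p[200:310,195:345],None,fx=2.6,fy=2.6,interpolation=3); b=cv2.resize(q[170:310,165:345],None,fx=2.2,fy=2.2,interpolation=3)
h=max(a.shape[0],b.shape[0]); o=np.zeros((h,a.shape[1]+b.shape[1],3),np.uint8); o[:a.shape[0],:a.shape[1]]=a; o[:b.shape[0],a.shape[1]:]=b
cv2.imwrite('pics/sw1.png',o)
E
```

```text
[431.12871379  15.61960931  75.22013858] [-1.79895758e+02  1.62251631e-01 -1.73552087e+02] [ 1.05161777 -4.11997665  6.05510026] 21.601120349884315
```

View pics/sw1.png

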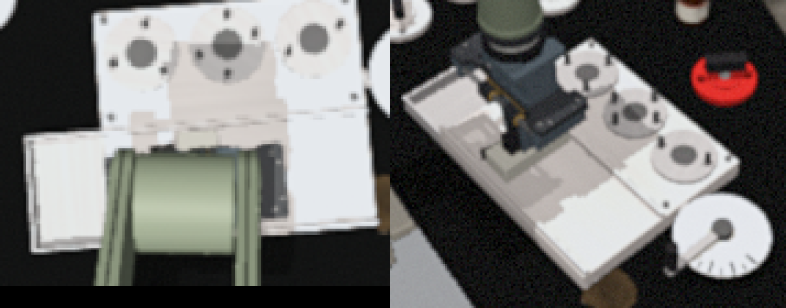

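Call:
arm_command(motion=[{"offset": [0,0.008,0],"spin": 0},{"offset": [0,0.008,0],"spin": 0},{"offset": [0,0.008,0],"spin": 0},{"offset": [0,0.008,0],"spin": 0},{"offset": [0,0.008,0],"spin": 0}])

```text
time_s: 14.55
ee_pos: [426.5, 55.3, 75.2]
ee_rot: [-179.9, 0.1, -173.6]
force: [1.4, -4.3, 6.5]
gripper_width: 21.9
gripper_force: 45.0
```

Call:
arm_command(motion=[{"offset": [0,0.008,0],"spin": 0},{"offset": [0,0.008,0],"spin": 0},{"offset": [0,0.008,0],"spin": 0},{"offset": [0,0.008,0],"spin": 0},{"offset": [0,0.008,0],"spin": 0}])

```text
time_s: 15.18
ee_pos: [421.9, 95.1, 75.2]
ee_rot: [-179.9, 0.1, -173.6]
force: [0.7, -5.0, 7.7]
gripper_width: 21.8
gripper_force: 45.0
```

Call:
arm_command(motion=[{"offset": [0,0.008,0],"spin": 0},{"offset": [0,0.008,0],"spin": 0},{"offset": [0,0.008,0],"spin": 0},{"offset": [0,0,0],"spin": 0},{"offset": [0,0,0],"spin": 0}])

```text
time_s: 15.8
ee_pos: [418.9, 119.4, 75.2]
ee_rot: [180.0, 0.1, -173.6]
force: [0.4, -0.4, 8.3]
gripper_width: 21.7
gripper_force: 45.0
```

```bash
python3 - <<'E'
from h import *
s=env.state();print(s['ee_pos'],s['ee_rot'],s['force'],s['gripper_width'])
p,d,w=look('top')
q,d2,w2=look('scene')
a=cv2.resize(p[200:310,195:345],None,fx=2.6,fy=2.6,interpolation=3); b=cv2.resize(q[170:310,165:345],None,fx=2.2,fy=2.2,interpolation=3)
h=max(a.shape[0],b.shape[0]); o=np.zeros((h,a.shape[1]+b.shape[1],3),np.uint8); o[:a.shape[0],:a.shape[1]]=a; o[:b.shape[0],a.shape[1]:]=b
cv2.imwrite('pics/sw2.png',o)
E
```

```text
[418.89448208 119.43270834  75.19340788] [ 1.79994977e+02  9.64502936e-02 -1.73601379e+02] [ 0.42980664 -0.42113114  8.27802646] 21.674192305377577
```

View pics/sw2.png

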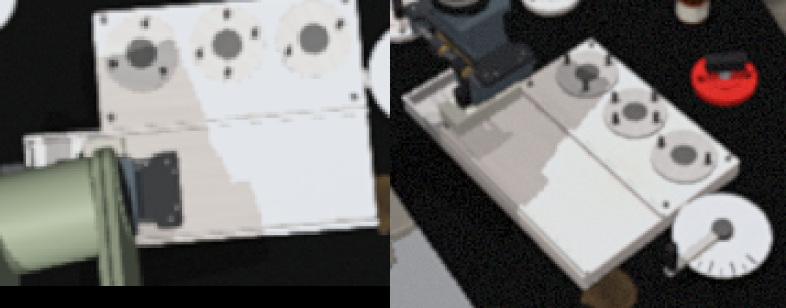

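Call:
arm_command(motion=[{"offset": [0,-0.002,-0.02],"spin": 0},{"offset": [0,-0.01,-0.04],"spin": 0},{"offset": [0,-0.04,-0.04],"spin": 0.02},{"offset": [0,-0.05,0],"spin": 0.05},{"offset": [0,-0.05,0],"spin": 0.05}])

```text
time_s: 16.52
ee_pos: [430.7, -33.0, 174.6]
ee_rot: [180.0, 0.1, 179.4]
force: [0.2, -0.1, -1.2]
gripper_width: 22.0
gripper_force: 45.0
```

```bash
python3 - <<'E'
from h import *
p,d,w=look('top')
q,d2,w2=look('scene')
a=cv2.resize(p[220:310,195:315],None,fx=3.2,fy=3.2,interpolation=3); b=cv2.resize(q[180:270,160:280],None,fx=3.2,fy=3.2,interpolation=3)
cv2.imwrite('pics/tr.png',np.hstack([a,b]))
go([(429.2,-366.8,175,155.1,55),(429.2,-366.8,50,155.1,40)])
E
```

```text
{"offset":[-0.0005,-0.0474,-0.0001],"spin":0.0600}, {"offset":[-0.0034,-0.0472,-0.0001],"spin":0.0600}, {"offset":[-0.0062,-0.0469,-0.0001],"spin":0.0600}, {"offset":[-0.0090,-0.0465,-0.0001],"spin":0.0600}, {"offset":[-0.0118,-0.0459,-0.0001],"spin":0.0600}, {"offset":[-0.0145,-0.0451,-0.0001],"spin":0.0600}, {"offset":[-0.0172,-0.0441,-0.0001],"spin":0.0600}
   -- 7 rows
{"offset":[0.0000,0.0000,0.0312],"spin":-0.0000}, {"offset":[0.0000,0.0000,0.0312],"spin":-0.0000}, {"offset":[0.0000,0.0000,0.0312],"spin":-0.0000}, {"offset":[0.0000,0.0000,0.0312],"spin":-0.0000}
   -- 4 rows
```

View pics/tr.png

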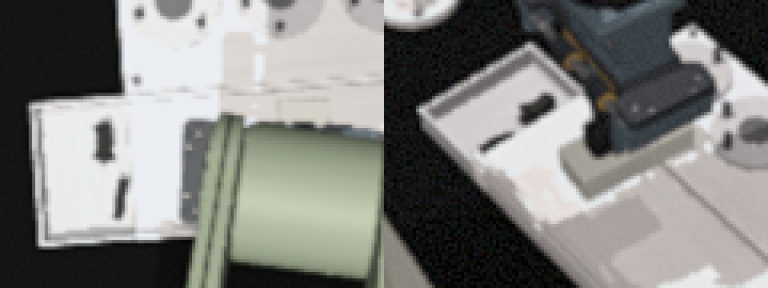

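Call:
arm_command(motion=[{"offset": [-0.0005,-0.0474,0],"spin": 0.06},{"offset": [-0.0034,-0.0472,0],"spin": 0.06},{"offset": [-0.0062,-0.0469,0],"spin": 0.06},{"offset": [-0.009,-0.0465,0],"spin": 0.06},{"offset": [-0.0118,-0.0459,0],"spin": 0.06}])

```text
time_s: 17.25
ee_pos: [431.5, -269.1, 173.8]
ee_rot: [179.9, -0.1, 162.2]
force: [1.0, 0.0, -1.0]
gripper_width: 22.1
gripper_force: 45.0
```

Call:
arm_command(motion=[{"offset": [-0.0145,-0.0451,0],"spin": 0.06},{"offset": [-0.0172,-0.0441,0],"spin": 0.06},{"offset": [0,0,0.04],"spin": 0},{"offset": [0,0,0.04],"spin": 0},{"offset": [0,0,0.025],"spin": 0}])

```text
time_s: 17.88
ee_pos: [431.1, -361.7, 66.7]
ee_rot: [179.9, -0.2, 155.4]
force: [0.2, -0.0, -1.9]
gripper_width: 21.8
gripper_force: 45.0
```

Call:
arm_command(motion=[{"offset": [0,0,0.01],"spin": 0},{"offset": [0,0,0.005],"spin": 0},{"offset": [0,0,0],"spin": 0},{"offset": [0,0,0],"spin": 0}])

```text
time_s: 18.38
ee_pos: [432.1, -364.5, 55.3]
ee_rot: [-180.0, 0.1, 155.4]
force: [0.6, -0.3, -0.7]
gripper_width: 22.2
gripper_force: 45.0
```

```bash
python3 - <<'E'
from h import *
s=env.state();print(s['ee_pos'],s['ee_rot'],s['force'],s['gripper_width'])
for n,b in(('top',-1.3),('scene',.2)):
    p,d,w=look(n); a=np.radians(6.35); C,S=np.cos(a),np.sin(a)
    x,y,z=w[...,0]-435.3,w[...,1]+26.5,w[...,2]-b; X=C*x+S*y; Y=-S*x+C*y-192
    m=(abs(X)<56)&(abs(Y)<40)&(p.max(-1)<90); nn,l,st,ce=cv2.connectedComponentsWithStats(m.astype(np.uint8))
    for i in range(1,nn):
        if st[i,4]>8: k=l==i; print(n,st[i,4],'X',X[k].min().round(),X[k].max().round(),'Y',Y[k].min().round(),Y[k].max().round(),'z',z[k].min().round(),z[k].max().round())
E
```

```text
[ 432.0763089  -364.47621345   55.26992165] [-1.79978043e+02  1.06289334e-01  1.55398550e+02] [ 0.59860565 -0.30125206 -0.65045126] 22.16337939075048
top 43 X 7.0 38.0 Y -24.0 -10.0 z 5.0 29.0
top 22 X -46.0 -14.0 Y -34.0 -24.0 z 9.0 25.0
```

Call:
arm_command(motion=[{"offset": [0,0,0.004],"spin": 0},{"offset": [0,0,0.0025],"spin": 0},{"offset": [0,0,0],"spin": 0}])

```text
time_s: 18.85
ee_pos: [431.6, -364.2, 49.2]
ee_rot: [-180.0, 0.0, 155.4]
force: [-2.2, 2.4, 9.6]
gripper_width: 22.0
gripper_force: 45.0
```

Call:
arm_command(motion=[{"offset": [0,0,0],"spin": 0},{"offset": [0,0,0],"spin": 0},{"offset": [0,0,0],"spin": 0},{"offset": [0,0,-0.03],"spin": 0},{"offset": [0,0,-0.05],"spin": 0}], jaw=0.06)

```text
time_s: 19.48
ee_pos: [430.5, -363.2, 126.7]
ee_rot: [179.9, -0.3, 155.4]
force: [0.2, -0.7, 0.0]
gripper_width: 60.1
gripper_force: 0.0
```

Call:
arm_command(motion=[{"offset": [0,0,-0.05],"spin": 0},{"offset": [0,0.03,-0.05],"spin": 0},{"offset": [0,0.04,0],"spin": 0.15},{"offset": [0,0.04,0],"spin": 0.15}])

```text
time_s: 19.98
ee_pos: [482.9, -266.2, 228.6]
ee_rot: [180.0, 0.1, 137.9]
force: [0.8, 0.6, -0.6]
gripper_width: 60.0
gripper_force: 0.0
```

```bash
python3 - <<'E'
from h import *
p,d,w=look('top'); np.save('t2.npy',d); cv2.imwrite('pics/t2.png',p)
q,d2,w2=look('scene'); print(bar(w2,(431,-367),54,72,60)); cv2.imwrite('pics/s2.png',q); np.save('s2.npy',d2)
a=cv2.resize(p[240:305,195:265],None,fx=5,fy=5,interpolation=3); b=cv2.resize(q[180:245,165:245],None,fx=5,fy=5,interpolation=3)
cv2.imwrite('pics/tr2.png',np.hstack([a,b]))
s=env.state();print(s['ee_pos'],s['ee_rot'])
E
```

```text
(270, 'med', array([ 432.4, -368. ,   61.9]), 'mean', array([ 432.6, -368.1]), 'pca', np.float64(-25.1), 'rect', array([ 434. , -367.3]), array([69.7, 25.1]), -24.6)
[ 483.97622206 -264.30511     227.83372978] [ 1.79909476e+02 -1.24891473e-02  1.38339285e+02]
```

View pics/tr2.png

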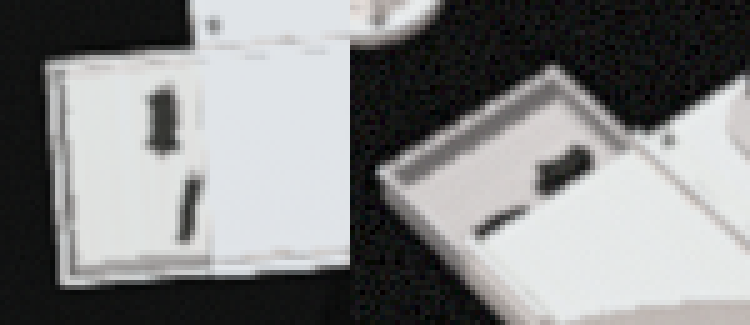

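```bash
python3 - <<'E'
from h import *
for n in('t','s'):
    w=cloud({'t':'top','s':'scene'}[n],np.load(n+'2.npy'))
    for k,c in dict(two=(421,370),three=(633,285),four=(541,384)).items(): print(n,k,*bar(w,c,42,62,50))
go([(419.3,367.5,150,70.4,57)])
E
```

```text
t two 132 med [418.3 368.   50.5] mean [418.  367.8] pca 70.9 rect [417.5 368.9] [61.1 18.7] 69.8
t three 129 med [630.7 285.5  50. ] mean [630.8 285.6] pca -1.0 rect [631.3 286. ] [59.1 18.8] -2.9
t four 127 med [539.6 384.6  50.4] mean [539.4 384.1] pca 71.7 rect [539.7 385.3] [60.3 17.9] 71.7
s two 82 med [419.9 359.   51.3] mean [420.1 360.7] pca 69.8 rect [421.7 365.8] [65.9 17.7] 70.3Traceback (most recent call last):
  File "<stdin>", line 4, in <module>
TypeError: Value after * must be an iterable, not int
```

```bash
python3 - <<'E'
from h import *
go([(418.5,367.5,140,70.5,54)])
E
```

```text
{"offset":[0.0391,0.0357,0.0073],"spin":0.0987}, {"offset":[0.0424,0.0317,0.0073],"spin":0.0987}, {"offset":[0.0453,0.0274,0.0073],"spin":0.0987}, {"offset":[0.0478,0.0228,0.0073],"spin":0.0987}, {"offset":[0.0498,0.0179,0.0073],"spin":0.0987}, {"offset":[0.0513,0.0129,0.0073],"spin":0.0987}, {"offset":[0.0524,0.0078,0.0073],"spin":0.0987}, {"offset":[0.0529,0.0026,0.0073],"spin":0.0987}, {"offset":[0.0529,-0.0026,0.0073],"spin":0.0987}, {"offset":[0.0524,-0.0078,0.0073],"spin":0.0987}, {"offset":[0.0513,-0.0129,0.0073],"spin":0.0987}, {"offset":[0.0498,-0.0179,0.0073],"spin":0.0987}
   -- 12 rows
```

Call:
arm_command(motion=[{"offset": [0.0391,0.0357,0.0073],"spin": 0.0987},{"offset": [0.0424,0.0317,0.0073],"spin": 0.0987},{"offset": [0.0453,0.0274,0.0073],"spin": 0.0987},{"offset": [0.0478,0.0228,0.0073],"spin": 0.0987},{"offset": [0.0498,0.0179,0.0073],"spin": 0.0987}])

```text
time_s: 20.7
ee_pos: [455.5, -2.8, 191.0]
ee_rot: [180.0, 0.0, 109.8]
force: [0.7, -0.0, -0.6]
gripper_width: 60.1
gripper_force: 0.0
```

Call:
arm_command(motion=[{"offset": [0.0513,0.0129,0.0073],"spin": 0.0987},{"offset": [0.0524,0.0078,0.0073],"spin": 0.0987},{"offset": [0.0529,0.0026,0.0073],"spin": 0.0987},{"offset": [0.0529,-0.0026,0.0073],"spin": 0.0987},{"offset": [0.0524,-0.0078,0.0073],"spin": 0.0987}])

```text
time_s: 21.32
ee_pos: [429.2, 260.8, 154.5]
ee_rot: [180.0, 0.0, 81.5]
force: [0.7, 0.4, -0.2]
gripper_width: 60.3
gripper_force: 0.0
```

Call:
arm_command(motion=[{"offset": [0.0513,-0.0129,0.0073],"spin": 0.0987},{"offset": [0.0498,-0.0179,0.0073],"spin": 0.0987},{"offset": [0,0,0],"spin": 0},{"offset": [0,0,0],"spin": 0}])

```text
time_s: 21.82
ee_pos: [418.5, 364.0, 139.8]
ee_rot: [-180.0, 0.1, 70.4]
force: [-0.0, -1.2, 0.4]
gripper_width: 59.8
gripper_force: 0.0
```

```bash
python3 - <<'E'
from h import *
for n in('top','scene'):
    p,d,w=look(n)
    for k,c in dict(two=(418,368)).items(): print(n,k,bar(w,c,42,62,50),bar(w,c,5,16,60))
s=env.state();print(s['ee_pos'],s['ee_rot'])
go([(418.5,367.5,35,70.5,35)])
E
```

```text
top two (98, 'med', array([416.2, 361.2,  50.2]), 'mean', array([415.6, 363. ]), 'pca', np.float64(73.4), 'rect', array([417.2, 368.2]), array([57.6, 18.5]), 72.8) (430, 'med', array([414.9, 358.6,   9.4]), 'mean', array([415. , 359.7]), 'pca', np.float64(-24.2), 'rect', array([417.2, 366.9]), array([89.2, 85.8]), -14.6)
scene two (80, 'med', array([420.4, 359.7,  51.3]), 'mean', array([420.5, 361.5]), 'pca', np.float64(70.7), 'rect', array([421. , 363.6]), array([61.1, 17.7]), 70.1) (361, 'med', array([416.6, 357.9,  10.7]), 'mean', array([419.9, 359.4]), 'pca', np.float64(-11.0), 'rect', array([414.9, 366. ]), array([99.7, 92.2]), -23.7)
[418.81236698 363.55444826 140.30809581] [1.79996385e+02 3.73522105e-02 7.03099728e+01]
{"offset":[0.0009,-0.0004,0.0263],"spin":-0.0008}, {"offset":[0.0009,-0.0004,0.0263],"spin":-0.0008}, {"offset":[0.0009,-0.0004,0.0263],"spin":-0.0008}, {"offset":[0.0009,-0.0004,0.0263],"spin":-0.0008}
   -- 4 rows
```

Call:
arm_command(motion=[{"offset": [0.002,-0.001,0.03],"spin": 0},{"offset": [0.002,-0.001,0.03],"spin": 0},{"offset": [0,0,0.03],"spin": 0},{"offset": [0,0,0.015],"spin": 0},{"offset": [0,0,0],"spin": 0}])

```text
time_s: 22.55
ee_pos: [418.0, 368.5, 34.9]
ee_rot: [-180.0, 0.1, 70.3]
force: [-1.3, 0.2, 0.6]
gripper_width: 60.0
gripper_force: 0.0
```

Call:
arm_command(motion=[{"offset": [0,0,0],"spin": 0},{"offset": [0,0,0],"spin": 0},{"offset": [0,0,0],"spin": 0},{"offset": [0,0,0],"spin": 0},{"offset": [0,0,0],"spin": 0}], jaw=0.0, newtons=45)

```text
time_s: 23.18
ee_pos: [418.7, 369.7, 35.7]
ee_rot: [179.9, -0.1, 70.4]
force: [2.8, -0.4, 2.2]
gripper_width: 17.9
gripper_force: 45.0
```

Call:
arm_command(motion=[{"offset": [0,0,-0.02],"spin": 0},{"offset": [0,0,-0.05],"spin": 0},{"offset": [0,0,-0.06],"spin": 0},{"offset": [0,0,0],"spin": 0}])

```text
time_s: 23.68
ee_pos: [420.0, 371.4, 169.8]
ee_rot: [179.7, -0.5, 70.3]
force: [-0.5, 0.3, -3.6]
gripper_width: 17.5
gripper_force: 45.0
```

```bash
python3 - <<'E'
from h import *
s=env.state();print(s['ee_pos'],s['ee_rot'],s['gripper_width'],s['force'])
go([(591.9,-105.8,150,119.3,52)])
E
```

```text
[419.9673255  371.43690713 169.76153365] [179.73201841  -0.50929911  70.34759556] 17.454121014952623 [-0.45498192  0.3232965  -3.57150876]
{"offset":[-0.0392,0.0322,0.0020],"spin":-0.0854}, {"offset":[-0.0418,0.0288,0.0020],"spin":-0.0854}, {"offset":[-0.0441,0.0251,0.0020],"spin":-0.0854}, {"offset":[-0.0461,0.0213,0.0020],"spin":-0.0854}, {"offset":[-0.0477,0.0173,0.0020],"spin":-0.0854}, {"offset":[-0.0490,0.0131,0.0020],"spin":-0.0854}, {"offset":[-0.0499,0.0089,0.0020],"spin":-0.0854}, {"offset":[-0.0505,0.0046,0.0020],"spin":-0.0854}, {"offset":[-0.0507,0.0003,0.0020],"spin":-0.0854}, {"offset":[-0.0506,-0.0041,0.0020],"spin":-0.0854}
   -- 10 rows
```

Call:
arm_command(motion=[{"offset": [-0.0392,0.0322,0.002],"spin": -0.0854},{"offset": [-0.0418,0.0288,0.002],"spin": -0.0854},{"offset": [-0.0441,0.0251,0.002],"spin": -0.0854},{"offset": [-0.0461,0.0213,0.002],"spin": -0.0854},{"offset": [-0.0477,0.0173,0.002],"spin": -0.0854}])

```text
time_s: 24.3
ee_pos: [502.9, 129.0, 153.2]
ee_rot: [-179.8, 0.0, 95.0]
force: [1.2, -0.7, -3.1]
gripper_width: 18.0
gripper_force: 45.0
```

Call:
arm_command(motion=[{"offset": [-0.049,0.0131,0.002],"spin": -0.0854},{"offset": [-0.0499,0.0089,0.002],"spin": -0.0854},{"offset": [-0.0505,0.0046,0.002],"spin": -0.0854},{"offset": [-0.0507,0.0003,0.002],"spin": -0.0854},{"offset": [-0.0506,-0.0041,0.002],"spin": -0.0854}])

```text
time_s: 24.92
ee_pos: [588.8, -109.0, 142.8]
ee_rot: [-179.8, -0.2, 119.4]
force: [0.5, -0.7, -2.5]
gripper_width: 17.8
gripper_force: 45.0
```

Call:
arm_command(motion=[{"offset": [0,0,0],"spin": 0},{"offset": [0,0,0.02],"spin": 0},{"offset": [0,0,0.02],"spin": 0},{"offset": [0,0,0],"spin": 0},{"offset": [0,0,0],"spin": 0}])

```text
time_s: 25.55
ee_pos: [589.7, -107.3, 105.1]
ee_rot: [-180.0, -0.0, 119.3]
force: [1.2, -0.3, -3.1]
gripper_width: 17.6
gripper_force: 45.0
```

```bash
python3 - <<'E'
from h import *
s=env.state();print(s['ee_pos'],s['ee_rot'],s['gripper_width'],s['force'])
p,d,w=look('top'); q,d2,w2=look('scene')
print([ (x['location'],x['score']) for x in env.pinpoint('scene','flange_two')])
a=cv2.resize(p[180:260,260:350],None,fx=4,fy=4,interpolation=3); b=cv2.resize(q[190:270,250:340],None,fx=4,fy=4,interpolation=3)
cv2.imwrite('pics/f2.png',np.hstack([a,b]))
go([(591.9,-105.8,100,119.3)])
E
```

```text
[ 589.67155067 -107.26377961  105.13526352] [-1.79983565e+02 -3.45287370e-02  1.19298869e+02] 17.61250570253664 [ 1.17591801 -0.28405805 -3.09870285]
[([299.0, 233.3], 0.91), ([312.6, 207.4], 0.62)]
{"offset":[0.0009,0.0023,0.0060],"spin":-0.0002}
   -- 1 rows
```

View pics/f2.png

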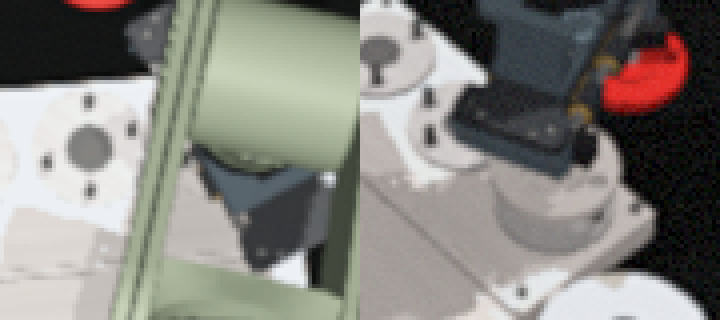

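Call:
arm_command(motion=[{"offset": [0.001,0.0023,0.005],"spin": 0},{"offset": [0,0,0.005],"spin": 0},{"offset": [0,0,0.003],"spin": 0},{"offset": [0,0,0],"spin": 0}])

```text
time_s: 26.2
ee_pos: [591.1, -105.8, 91.8]
ee_rot: [-180.0, -0.0, 119.3]
force: [0.6, 0.3, -2.8]
gripper_width: 17.5
gripper_force: 45.0
```

Call:
arm_command(motion=[{"offset": [0,0,0.003],"spin": 0},{"offset": [0,0,0.003],"spin": 0},{"offset": [0,0,0],"spin": 0}])

```text
time_s: 26.58
ee_pos: [591.1, -105.8, 85.9]
ee_rot: [-180.0, -0.0, 119.3]
force: [-1.1, -0.5, -2.9]
gripper_width: 17.7
gripper_force: 45.0
```

Call:
arm_command(motion=[{"offset": [0,0,0.004],"spin": 0},{"offset": [0,0,0.004],"spin": 0},{"offset": [0,0,0],"spin": 0},{"offset": [0,0,0],"spin": 0}])

```text
time_s: 27.08
ee_pos: [591.4, -105.9, 78.2]
ee_rot: [180.0, -0.0, 119.3]
force: [-0.4, -0.4, -2.9]
gripper_width: 18.0
gripper_force: 45.0
```

Call:
arm_command(motion=[{"offset": [0,0,0.003],"spin": 0},{"offset": [0,0,0.003],"spin": 0},{"offset": [0,0,0],"spin": 0},{"offset": [0,0,0],"spin": 0}])

```text
time_s: 27.58
ee_pos: [591.3, -105.9, 72.2]
ee_rot: [-180.0, -0.0, 119.3]
force: [0.6, 0.2, -2.9]
gripper_width: 17.9
gripper_force: 45.0
```

Call:
arm_command(motion=[{"offset": [0,0,0],"spin": 0},{"offset": [0,0,0],"spin": 0},{"offset": [0,0,0],"spin": 0},{"offset": [0,0,-0.02],"spin": 0},{"offset": [0,0,-0.05],"spin": 0}], jaw=0.05)

```text
time_s: 28.2
ee_pos: [589.7, -105.5, 140.7]
ee_rot: [-179.7, -0.2, 119.3]
force: [0.8, 1.0, 0.3]
gripper_width: 50.2
gripper_force: 0.0
```

Call:
arm_command(motion=[{"offset": [0,0,-0.03],"spin": 0.1},{"offset": [0.03,-0.03,0],"spin": 0.1},{"offset": [0.03,-0.03,0],"spin": 0.1},{"offset": [0.03,-0.03,0],"spin": 0.1},{"offset": [0.03,-0.03,0],"spin": 0.1}])

```text
time_s: 28.82
ee_pos: [444.1, -20.9, 172.5]
ee_rot: [180.0, -0.0, 90.4]
force: [0.8, 0.8, 0.1]
gripper_width: 49.7
gripper_force: 0.0
```

```bash
python3 - <<'E'
from h import *
s=env.state();print(s['ee_pos'],s['ee_rot'])
for n in('top','scene'):
    p,d,w=look(n); np.save(n+'3.npy',d); cv2.imwrite(f'pics/{n}3.png',p)
    print(n,'on port',bar(w,(592,-106),76,100,45),'\n disc',bar(w,(592,-106),41,52,60))
    for k,c in dict(three=(633,285),four=(541,384)).items(): print(n,k,bar(w,c,42,62,50))
go([(539.5,384.1,140,71.6,54)])
E
```

```text
[444.10521352 -20.91706649 172.46766059] [ 1.79964435e+02 -9.06407367e-03  9.03965524e+01]
top on port (135, 'med', array([ 588.2, -103.2,   86.8]), 'mean', array([ 588.1, -104.1]), 'pca', np.float64(-60.8), 'rect', array([ 588.6, -105. ]), array([59.5, 17.7]), -61.0) 
 disc (579, 'med', array([ 587.6, -105.4,   45.7]), 'mean', array([ 588.4, -105.3]), 'pca', np.float64(29.2), 'rect', array([ 588.8, -105.3]), array([87.6, 87.5]), 0.3)
top three (131, 'med', array([630.9, 285.5,  50. ]), 'mean', array([631.3, 285.5]), 'pca', np.float64(-0.6), 'rect', array([631.5, 286.5]), array([59.1, 19.2]), 0.1)
top four (130, 'med', array([539.5, 383.5,  50.4]), 'mean', array([539.3, 383.6]), 'pca', np.float64(71.9), 'rect', array([539.6, 384.8]), array([58.9, 17.9]), 71.9)
scene on port (154, 'med', array([ 590.6, -111.6,   86.7]), 'mean', array([ 590.3, -111.4]), 'pca', np.float64(-61.3), 'rect', array([ 591. , -109.4]), array([60.2, 20.9]), -60.9) 
 disc (414, 'med', array([ 578.8, -120.9,   47.1]), 'mean', array([ 583.6, -117.9]), 'pca', np.float64(-37.5), 'rect', array([ 592.1, -109.7]), array([90.5, 87.7]), -16.1)
scene three 7
scene four (73, 'med', array([543. , 377.6,  50.8]), 'mean', array([542.2, 378.7]), 'pca', np.float64(72.7), 'rect', array([542.7, 380.5]), array([59.4, 17.4]), 73.2)
{"offset":[0.0503,0.0128,0.0040],"spin":0.0416}, {"offset":[0.0508,0.0107,0.0040],"spin":0.0416}, {"offset":[0.0512,0.0086,0.0040],"spin":0.0416}, {"offset":[0.0515,0.0065,0.0040],"spin":0.0416}, {"offset":[0.0518,0.0043,0.0040],"spin":0.0416}, {"offset":[0.0519,0.0021,0.0040],"spin":0.0416}, {"offset":[0.0519,-0.0000,0.0040],"spin":0.0416}, {"offset":[0.0519,-0.0022,0.0040],"spin":0.0416}
   -- 8 rows
```

Call:
arm_command(motion=[{"offset": [0.0503,0.0128,0.004],"spin": 0.0416},{"offset": [0.0508,0.0107,0.004],"spin": 0.0416},{"offset": [0.0512,0.0086,0.004],"spin": 0.0416},{"offset": [0.0515,0.0065,0.004],"spin": 0.0416},{"offset": [0.0518,0.0043,0.004],"spin": 0.0416}])

```text
time_s: 29.55
ee_pos: [507.9, 232.6, 152.3]
ee_rot: [179.9, -0.0, 78.7]
force: [0.6, -0.3, 0.4]
gripper_width: 49.9
gripper_force: 0.0
```

Call:
arm_command(motion=[{"offset": [0.0519,0.0021,0.004],"spin": 0.0416},{"offset": [0.0519,0,0.004],"spin": 0.0416},{"offset": [0.0519,-0.0022,0.004],"spin": 0.0416},{"offset": [0,0,0.04],"spin": 0},{"offset": [0,0,0],"spin": 0}])

```text
time_s: 30.18
ee_pos: [541.9, 381.4, 96.7]
ee_rot: [-179.7, 0.3, 71.6]
force: [0.0, 0.7, 0.2]
gripper_width: 50.1
gripper_force: 0.0
```

```bash
python3 - <<'E'
from h import *
s=env.state();print(s['ee_pos'],s['ee_rot'])
p,d,w=look('top'); print(bar(w,(541,384),42,62,50),bar(w,(541,384),5,16,60))
go([(540,384.5,35,71.7,30)])
E
```

```text
[541.90108436 381.35284654  96.74010589] [-179.74978106    0.3463292    71.63197869]
(92, 'med', array([537.4, 377. ,  49.4]), 'mean', array([537.3, 377.5]), 'pca', np.float64(71.2), 'rect', array([538.3, 381.3]), array([51.3, 17.9]), 71.8) (355, 'med', array([531. , 374.2,   9.7]), 'mean', array([535.8, 375. ]), 'pca', np.float64(-23.9), 'rect', array([539.2, 384.6]), array([85.9, 84.7]), -87.7)
{"offset":[0.0006,-0.0013,0.0213],"spin":-0.0007}, {"offset":[0.0006,-0.0013,0.0213],"spin":-0.0007}, {"offset":[0.0006,-0.0013,0.0213],"spin":-0.0007}
   -- 3 rows
```

Call:
arm_command(motion=[{"offset": [0.0003,-0.0005,0.021],"spin": 0},{"offset": [0.0003,-0.0005,0.021],"spin": 0},{"offset": [0,0,0.02],"spin": 0},{"offset": [0,0,0],"spin": 0},{"offset": [0,0,0],"spin": 0}])

```text
time_s: 30.85
ee_pos: [544.0, 383.4, 40.3]
ee_rot: [179.9, -0.2, 71.5]
force: [0.7, 0.2, 0.2]
gripper_width: 50.0
gripper_force: 0.0
```

Call:
arm_command(motion=[{"offset": [0,0,0],"spin": 0},{"offset": [0,0,0],"spin": 0},{"offset": [0,0,0],"spin": 0},{"offset": [0,0,0],"spin": 0},{"offset": [0,0,0],"spin": 0}], jaw=0.0, newtons=45)

```text
time_s: 31.48
ee_pos: [542.6, 383.3, 38.5]
ee_rot: [-180.0, -0.0, 71.6]
force: [-1.0, -0.6, 1.6]
gripper_width: 17.5
gripper_force: 45.0
```

Call:
arm_command(motion=[{"offset": [0,0,-0.02],"spin": 0},{"offset": [0,0,-0.05],"spin": 0},{"offset": [0,0,-0.05],"spin": 0},{"offset": [0,0,0],"spin": 0}])

```text
time_s: 31.98
ee_pos: [544.7, 384.5, 162.7]
ee_rot: [179.7, -0.4, 71.6]
force: [0.4, 0.1, -2.9]
gripper_width: 17.9
gripper_force: 45.0
```

```bash
python3 - <<'E'
from h import *
s=env.state();print(s['ee_pos'],s['ee_rot'],s['gripper_width'],s['force'])
go([(582.4,-9.1,150,147.6,50)])
E
```

```text
[544.7337261  384.52964584 162.66463623] [179.67943152  -0.41744491  71.56705434] 17.86813247119597 [ 0.42574234  0.0953351  -2.91843641]
{"offset":[-0.0402,0.0178,0.0014],"spin":-0.1474}, {"offset":[-0.0423,0.0117,0.0014],"spin":-0.1474}, {"offset":[-0.0436,0.0054,0.0014],"spin":-0.1474}, {"offset":[-0.0439,-0.0011,0.0014],"spin":-0.1474}, {"offset":[-0.0433,-0.0075,0.0014],"spin":-0.1474}, {"offset":[-0.0417,-0.0138,0.0014],"spin":-0.1474}, {"offset":[-0.0392,-0.0198,0.0014],"spin":-0.1474}, {"offset":[-0.0359,-0.0254,0.0014],"spin":-0.1474}, {"offset":[-0.0318,-0.0303,0.0014],"spin":-0.1474}
   -- 9 rows
```

Call:
arm_command(motion=[{"offset": [-0.0402,0.0178,0.0014],"spin": -0.1474},{"offset": [-0.0423,0.0117,0.0014],"spin": -0.1474},{"offset": [-0.0436,0.0054,0.0014],"spin": -0.1474},{"offset": [-0.0439,-0.0011,0.0014],"spin": -0.1474},{"offset": [-0.0433,-0.0075,0.0014],"spin": -0.1474}])

```text
time_s: 32.6
ee_pos: [562.4, 162.7, 148.9]
ee_rot: [-179.8, -0.0, 114.1]
force: [0.4, 0.0, -1.6]
gripper_width: 17.6
gripper_force: 45.0
```

Call:
arm_command(motion=[{"offset": [-0.0417,-0.0138,0.0014],"spin": -0.1474},{"offset": [-0.0392,-0.0198,0.0014],"spin": -0.1474},{"offset": [-0.0359,-0.0254,0.0014],"spin": -0.1474},{"offset": [-0.0318,-0.0303,0.0014],"spin": -0.1474},{"offset": [0,0,0],"spin": 0}])

```text
time_s: 33.22
ee_pos: [579.2, -13.2, 143.4]
ee_rot: [-179.8, -0.2, 147.4]
force: [0.6, 0.4, -2.9]
gripper_width: 17.5
gripper_force: 45.0
```

Call:
arm_command(motion=[{"offset": [0,0,0.02],"spin": 0},{"offset": [0,0,0.02],"spin": 0},{"offset": [0,0,0],"spin": 0},{"offset": [0,0,0],"spin": 0}])

```text
time_s: 33.72
ee_pos: [580.4, -9.9, 105.6]
ee_rot: [180.0, -0.0, 147.6]
force: [0.7, -0.0, -3.1]
gripper_width: 17.8
gripper_force: 45.0
```

```bash
python3 - <<'E'
from h import *
s=env.state();print(s['ee_pos'],s['ee_rot'],s['gripper_width'],s['force'])
go([(582.4,-9.1,100,147.6)])
E
```

```text
[580.39023803  -9.91598678 105.56851258] [ 1.79997406e+02 -1.94837101e-02  1.47583585e+02] 17.755700460560387 [ 0.7190822  -0.02536714 -3.05549132]
{"offset":[-0.0013,0.0018,0.0056],"spin":-0.0003}
   -- 1 rows
```

Call:
arm_command(motion=[{"offset": [-0.0013,0.0018,0.005],"spin": 0},{"offset": [0,0,0.003],"spin": 0},{"offset": [0,0,0],"spin": 0}])

```text
time_s: 34.1
ee_pos: [582.3, -9.6, 97.5]
ee_rot: [-180.0, -0.0, 147.6]
force: [0.5, -1.0, -1.6]
gripper_width: 17.5
gripper_force: 45.0
```

Call:
arm_command(motion=[{"offset": [0,0,0.003],"spin": 0},{"offset": [0,0,0.003],"spin": 0},{"offset": [0,0,0],"spin": 0}])

```text
time_s: 34.48
ee_pos: [582.8, -9.7, 91.6]
ee_rot: [180.0, 0.0, 147.6]
force: [1.8, 0.7, -2.2]
gripper_width: 17.8
gripper_force: 45.0
```

Call:
arm_command(motion=[{"offset": [0,0,0.003],"spin": 0},{"offset": [0,0,0.003],"spin": 0},{"offset": [0,0,0],"spin": 0}])

```text
time_s: 34.85
ee_pos: [583.2, -9.6, 85.6]
ee_rot: [179.9, 0.1, 147.6]
force: [3.7, 0.0, -3.6]
gripper_width: 17.8
gripper_force: 45.0
```

Call:
arm_command(motion=[{"offset": [-0.001,0.0006,0.003],"spin": 0},{"offset": [0,0,0.003],"spin": 0},{"offset": [0,0,0],"spin": 0}])

```text
time_s: 35.22
ee_pos: [583.4, -9.6, 79.2]
ee_rot: [-180.0, -0.0, 147.6]
force: [2.3, 0.3, -4.7]
gripper_width: 17.7
gripper_force: 45.0
```

Call:
arm_command(motion=[{"offset": [0,0,0.003],"spin": 0},{"offset": [0,0,0.002],"spin": 0},{"offset": [0,0,0],"spin": 0}])

```text
time_s: 35.6
ee_pos: [583.4, -9.6, 74.5]
ee_rot: [-180.0, -0.0, 147.6]
force: [1.0, -0.2, -2.4]
gripper_width: 17.8
gripper_force: 45.0
```

Call:
arm_command(motion=[{"offset": [0,0,0],"spin": 0},{"offset": [0,0,0],"spin": 0},{"offset": [0,0,0],"spin": 0},{"offset": [0,0,-0.02],"spin": 0},{"offset": [0,0,-0.05],"spin": 0}], jaw=0.05)

```text
time_s: 36.22
ee_pos: [581.7, -9.6, 143.1]
ee_rot: [-179.8, -0.3, 147.6]
force: [0.7, 0.6, 0.4]
gripper_width: 50.1
gripper_force: 0.0
```

Call:
arm_command(motion=[{"offset": [0,0,-0.03],"spin": 0},{"offset": [0.032,-0.04,0],"spin": 0},{"offset": [0.032,-0.04,0],"spin": 0},{"offset": [0,0,0],"spin": 0}])

```text
time_s: 36.72
ee_pos: [483.0, -43.4, 174.7]
ee_rot: [-179.9, -0.1, 147.5]
force: [0.6, -0.6, -0.6]
gripper_width: 50.2
gripper_force: 0.0
```

```bash
python3 - <<'E'
from h import *
s=env.state();print(s['ee_pos'],s['ee_rot'])
for n in('top','scene'):
    p,d,w=look(n); cv2.imwrite(f'pics/{n}4.png',p)
    print(n,'P4',bar(w,(583,-9),76,100,45)); print('P4 disc',bar(w,(583,-9),41,52,45)); print('P2',bar(w,(591,-106),76,100,45))
    print(n,'f3',bar(w,(633,285),42,62,50))
go([(634,284.5,120,178.3,54),(634,284.5,37,178.3,30)])
E
```

```text
[483.02161148 -43.37412238 174.6624527 ] [-1.79926090e+02 -1.33205793e-01  1.47481513e+02]
top P4 (112, 'med', array([583.1,  -9.9,  86.6]), 'mean', array([583.4, -10.2]), 'pca', np.float64(-31.7), 'rect', array([584. , -10.4]), array([48.1, 17.8]), -32.3)
P4 disc (410, 'med', array([585.2, -16.5,  45.9]), 'mean', array([585.9, -11.1]), 'pca', np.float64(62.7), 'rect', array([587.6, -10.9]), array([88.9, 72.3]), 69.4)
P2 (136, 'med', array([ 588.1, -103.1,   86.3]), 'mean', array([ 588. , -104.1]), 'pca', np.float64(-60.7), 'rect', array([ 588.3, -104.8]), array([59.2, 17.8]), -61.7)
top f3 (130, 'med', array([631.4, 285.4,  49.8]), 'mean', array([631.5, 285.6]), 'pca', np.float64(-1.3), 'rect', array([631.5, 286.8]), array([59.5, 18.6]), -2.4)
scene P4 (124, 'med', array([584.5, -16.1,  87.1]), 'mean', array([584.5, -16.1]), 'pca', np.float64(-30.8), 'rect', array([585.5, -13.9]), array([49.9, 21.5]), -32.9)
P4 disc (310, 'med', array([572.4, -24.9,  46.9]), 'mean', array([575.9, -23.2]), 'pca', np.float64(-24.2), 'rect', array([579.1, -22.1]), array([87. , 61.4]), -19.1)
P2 (153, '
[... 152 characters left out ...]
-61.3)
scene f3 (32, 'med', array([613.8, 280.1,  50.4]), 'mean', array([614.4, 281.3]), 'pca', np.float64(31.0), 'rect', array([615.5, 282.1]), array([20.4, 18.4]), 83.3)
{"offset":[0.0074,0.0507,0.0079],"spin":-0.0767}, {"offset":[0.0035,0.0512,0.0079],"spin":-0.0767}, {"offset":[-0.0004,0.0513,0.0079],"spin":-0.0767}, {"offset":[-0.0044,0.0511,0.0079],"spin":-0.0767}, {"offset":[-0.0083,0.0506,0.0079],"spin":-0.0767}, {"offset":[-0.0121,0.0498,0.0079],"spin":-0.0767}, {"offset":[-0.0159,0.0487,0.0079],"spin":-0.0767}
   -- 7 rows
{"offset":[0.0000,0.0000,0.0277],"spin":-0.0000}, {"offset":[0.0000,0.0000,0.0277],"spin":-0.0000}, {"offset":[0.0000,0.0000,0.0277],"spin":-0.0000}
   -- 3 rows
```

Call:
arm_command(motion=[{"offset": [0.0074,0.0507,0],"spin": -0.0767},{"offset": [0.0035,0.0512,0],"spin": -0.0767},{"offset": [-0.0004,0.0513,0],"spin": -0.0767},{"offset": [-0.0044,0.0511,0.008],"spin": -0.0767},{"offset": [-0.0083,0.0506,0.01],"spin": -0.0767}])

```text
time_s: 37.45
ee_pos: [593.6, 193.9, 156.4]
ee_rot: [179.9, 0.1, 169.7]
force: [1.1, -0.2, 0.7]
gripper_width: 49.9
gripper_force: 0.0
```

Call:
arm_command(motion=[{"offset": [-0.0121,0.0498,0.015],"spin": -0.0767},{"offset": [-0.0159,0.0487,0.02],"spin": -0.0767},{"offset": [0,0,0.02],"spin": 0},{"offset": [0,0,0],"spin": 0},{"offset": [0,0,0],"spin": 0}])

```text
time_s: 38.08
ee_pos: [634.1, 284.9, 102.2]
ee_rot: [180.0, 0.1, 178.3]
force: [0.3, -1.4, 0.3]
gripper_width: 49.8
gripper_force: 0.0
```

```bash
python3 - <<'E'
from h import *
s=env.state();print(s['ee_pos'],s['ee_rot'])
p,d,w=look('top'); print('f3',bar(w,(633,285),42,62,50)); print(bar(w,(633,285),5,16,60))
go([(634,284.5,37,178.3,25)])
E
```

```text
[634.14749445 284.92973999 102.15382702] [1.79967015e+02 6.02355415e-02 1.78321944e+02]
f3 3
(84, 'med', array([599.6, 273.2,   9. ]), 'mean', array([599.3, 275.8]), 'pca', np.float64(-79.0), 'rect', array([599.5, 280.2]), array([55.7, 25.8]), 86.5)
{"offset":[0.0001,-0.0001,0.0219],"spin":0.0000}, {"offset":[0.0001,-0.0001,0.0219],"spin":0.0000}, {"offset":[0.0001,-0.0001,0.0219],"spin":0.0000}
   -- 3 rows
```

Call:
arm_command(motion=[{"offset": [0,0,0.023],"spin": 0},{"offset": [0,0,0.023],"spin": 0},{"offset": [0,0,0.02],"spin": 0},{"offset": [0,0,0],"spin": 0},{"offset": [0,0,0],"spin": 0}])

```text
time_s: 38.75
ee_pos: [634.4, 284.8, 37.4]
ee_rot: [179.9, 0.1, 178.3]
force: [0.1, -0.3, 1.1]
gripper_width: 50.0
gripper_force: 0.0
```

Call:
arm_command(motion=[{"offset": [0,0,0],"spin": 0},{"offset": [0,0,0],"spin": 0},{"offset": [0,0,0],"spin": 0},{"offset": [0,0,0],"spin": 0},{"offset": [0,0,0],"spin": 0}], jaw=0.0, newtons=45)

```text
time_s: 39.38
ee_pos: [633.5, 284.9, 36.0]
ee_rot: [180.0, 0.0, 178.3]
force: [-1.2, 1.0, 2.1]
gripper_width: 17.5
gripper_force: 45.0
```

Call:
arm_command(motion=[{"offset": [0,0,-0.02],"spin": 0},{"offset": [0,0,-0.05],"spin": 0},{"offset": [0,0,-0.05],"spin": 0},{"offset": [0,0,0],"spin": 0}])

```text
time_s: 39.88
ee_pos: [635.6, 285.5, 160.0]
ee_rot: [179.8, 0.5, 178.3]
force: [0.3, -0.1, -3.5]
gripper_width: 17.9
gripper_force: 45.0
```

```bash
python3 - <<'E'
from h import *
s=env.state();print(s['ee_pos'],s['ee_rot'],s['gripper_width'],s['force'])
go([(571,87.4,148,113.4,50)])
E
```

```text
[635.63792253 285.52137498 160.03578619] [179.79041651   0.47052899 178.33433097] 17.898089697770615 [ 0.32665003 -0.08189022 -3.53224031]
{"offset":[0.0084,-0.0286,0.0017],"spin":0.1619}, {"offset":[0.0037,-0.0295,0.0017],"spin":0.1619}, {"offset":[-0.0011,-0.0298,0.0017],"spin":0.1619}, {"offset":[-0.0059,-0.0292,0.0017],"spin":0.1619}, {"offset":[-0.0105,-0.0278,0.0017],"spin":0.1619}, {"offset":[-0.0149,-0.0258,0.0017],"spin":0.1619}, {"offset":[-0.0188,-0.0231,0.0017],"spin":0.1619}
   -- 7 rows
```

Call:
arm_command(motion=[{"offset": [0.0084,-0.0286,0.0017],"spin": 0.1619},{"offset": [0.0037,-0.0295,0.0017],"spin": 0.1619},{"offset": [-0.0011,-0.0298,0.0017],"spin": 0.1619},{"offset": [-0.0059,-0.0292,0.0017],"spin": 0.1619},{"offset": [-0.0105,-0.0278,0.0017],"spin": 0.1619}])

```text
time_s: 40.5
ee_pos: [585.3, 141.8, 144.5]
ee_rot: [-179.8, -0.1, 131.7]
force: [0.2, 0.2, -2.7]
gripper_width: 17.6
gripper_force: 45.0
```

Call:
arm_command(motion=[{"offset": [-0.0149,-0.0258,0.0017],"spin": 0.1619},{"offset": [-0.0188,-0.0231,0.0017],"spin": 0.1619},{"offset": [0,0,0.02],"spin": 0},{"offset": [0,0,0.02],"spin": 0},{"offset": [0,0,0],"spin": 0}])

```text
time_s: 41.12
ee_pos: [566.0, 86.0, 100.4]
ee_rot: [-179.6, -0.1, 113.4]
force: [0.7, -0.8, -3.2]
gripper_width: 17.6
gripper_force: 45.0
```

Call:
arm_command(motion=[{"offset": [0,0,0],"spin": 0},{"offset": [0,0,0],"spin": 0}])

```text
time_s: 41.38
ee_pos: [569.1, 86.7, 104.3]
ee_rot: [179.9, 0.0, 113.4]
force: [-0.6, 0.1, -3.3]
gripper_width: 17.8
gripper_force: 45.0
```

```bash
python3 - <<'E'
from h import *
s=env.state();print(s['ee_pos'],s['ee_rot'],s['gripper_width'],s['force'])
go([(571,87.4,100,113.4,50)])
E
```

```text
[569.08110662  86.65536121 104.25092018] [1.79939622e+02 1.51428161e-02 1.13410095e+02] 17.833815439643796 [-0.6116361   0.1130873  -3.27208606]
{"offset":[-0.0001,0.0021,0.0043],"spin":0.0002}
   -- 1 rows
```

Call:
arm_command(motion=[{"offset": [0,0.0018,0.005],"spin": 0},{"offset": [0,0,0.004],"spin": 0},{"offset": [0,0,0],"spin": 0}])

```text
time_s: 41.75
ee_pos: [570.0, 87.2, 94.3]
ee_rot: [-179.9, -0.0, 113.4]
force: [0.1, 1.2, -3.4]
gripper_width: 17.8
gripper_force: 45.0
```

Call:
arm_command(motion=[{"offset": [0,0,0.003],"spin": 0},{"offset": [0,0,0.003],"spin": 0},{"offset": [0,0,0],"spin": 0}])

```text
time_s: 42.12
ee_pos: [570.1, 87.2, 88.4]
ee_rot: [-180.0, -0.0, 113.4]
force: [-0.5, 1.0, -3.8]
gripper_width: 18.1
gripper_force: 45.0
```

Call:
arm_command(motion=[{"offset": [0,0,0.003],"spin": 0},{"offset": [0,0,0.002],"spin": 0},{"offset": [0,0,0],"spin": 0}])

```text
time_s: 42.5
ee_pos: [570.2, 87.2, 83.5]
ee_rot: [-180.0, -0.0, 113.4]
force: [-0.9, 0.5, -2.5]
gripper_width: 18.3
gripper_force: 45.0
```

Captured (underside ~47.5); go down to ~72.3 and release.

Call:
arm_command(motion=[{"offset": [0,0,0.004],"spin": 0},{"offset": [0,0,0.004],"spin": 0},{"offset": [0,0,0.003],"spin": 0},{"offset": [0,0,0],"spin": 0}])

```text
time_s: 43.0
ee_pos: [570.2, 87.2, 72.4]
ee_rot: [-180.0, -0.0, 113.4]
force: [0.2, 0.3, -1.9]
gripper_width: 17.9
gripper_force: 45.0
```

Call:
arm_command(motion=[{"offset": [0,0,0],"spin": 0},{"offset": [0,0,0],"spin": 0},{"offset": [0,0,0],"spin": 0},{"offset": [0,0,-0.02],"spin": 0},{"offset": [0,0,-0.05],"spin": 0}], jaw=0.05)

```text
time_s: 43.62
ee_pos: [568.7, 87.0, 141.4]
ee_rot: [-179.7, -0.1, 113.4]
force: [0.9, 0.5, 0.4]
gripper_width: 50.2
gripper_force: 0.0
```

Call:
arm_command(motion=[{"offset": [0,0,-0.03],"spin": -0.1},{"offset": [-0.03,-0.04,0],"spin": -0.16},{"offset": [-0.03,-0.04,0],"spin": -0.16},{"offset": [-0.03,-0.04,0],"spin": -0.16},{"offset": [0,0,0],"spin": 0}])

```text
time_s: 44.25
ee_pos: [531.9, -59.2, 173.1]
ee_rot: [-180.0, 0.0, 146.4]
force: [-0.3, 1.3, 0.0]
gripper_width: 50.3
gripper_force: 0.0
```

```bash
python3 - <<'E'
from h import *
s=env.state();print(s['ee_pos'],s['ee_rot'])
for n in('top','scene'):
    p,d,w=look(n); cv2.imwrite(f'pics/{n}5.png',p)
    for k,c in dict(P3=(570,87),P4=(583,-9),P2=(591,-106)).items():
        print(n,k,bar(w,c,76,100,45)); dd=bar(w,c,40,54,45); print('    disc',dd[:3] if not isinstance(dd,int) else dd)
    print(n,'grip',bar(w,(468,-240),82,102,25),'scr',bar(w,(432,-367),54,72,60))
go([(467.4,-237.8,140,163.8,54)])
E
```

```text
[531.89236284 -59.17731064 173.11248878] [-1.79992749e+02  4.91818193e-02  1.46383195e+02]
top P3 (134, 'med', array([567.7,  85.9,  87.1]), 'mean', array([567.4,  86.5]), 'pca', np.float64(-66.9), 'rect', array([567.7,  87.6]), array([60. , 17.9]), -66.0)
    disc (524, 'med', array([569.5,  87.4,  45.7]))
top P4 0
    disc (21, 'med', array([602.8,  26.4,  45.4]))
top P2 4
    disc (133, 'med', array([ 621. , -107.9,   45.1]))
top grip (28, 'med', array([ 470.3, -237.4,   91.3]), 'mean', array([ 470.3, -237.6]), 'pca', np.float64(-13.0), 'rect', array([ 470.3, -237.7]), array([13.8, 13.6]), 50.5) scr (202, 'med', array([ 429.9, -361.9,   61. ]), 'mean', array([ 430.8, -361.9]), 'pca', np.float64(-24.8), 'rect', array([ 430.8, -363. ]), array([68.6, 22.5]), -24.3)
scene P3 (69, 'med', array([564.4,  93. ,  87.4]), 'mean', array([564.6,  92.5]), 'pca', np.float64(-71.6), 'rect', array([566.6,  92.8]), array([34.6, 19.5]), -68.6)
    disc (194, 'med', array([547.8,  85.3,  47.2]))
scene P4 (10, 'med', array([594.6, -29. ,  79.4]), 'mean', array([594.3, -28.3]), 'pca', np.float64(-27.2
[... 207 characters left out ...]
, np.float64(-60.7), 'rect', array([ 591. , -109.6]), array([59.1, 21.7]), -62.8)
    disc (394, 'med', array([ 577.2, -119.2,   47.2]))
scene grip (38, 'med', array([ 472.3, -244.1,   91.9]), 'mean', array([ 472.1, -243.3]), 'pca', np.float64(75.2), 'rect', array([ 473.6, -242.3]), array([14.4, 13.9]), 73.8) scr (266, 'med', array([ 432.9, -368. ,   62.1]), 'mean', array([ 432.7, -368. ]), 'pca', np.float64(-24.8), 'rect', array([ 433.8, -367. ]), array([69.6, 24.1]), -24.4)
{"offset":[-0.0115,-0.0467,0.0082],"spin":-0.0755}, {"offset":[-0.0079,-0.0475,0.0082],"spin":-0.0755}, {"offset":[-0.0043,-0.0479,0.0082],"spin":-0.0755}, {"offset":[-0.0007,-0.0481,0.0082],"spin":-0.0755}
   -- 4 rows
```

Call:
arm_command(motion=[{"offset": [-0.0115,-0.0467,0.0082],"spin": -0.0755},{"offset": [-0.0079,-0.0475,0.0082],"spin": -0.0755},{"offset": [-0.0043,-0.0479,0.0082],"spin": -0.0755},{"offset": [-0.0007,-0.0481,0.0082],"spin": -0.0755},{"offset": [0,0,0],"spin": 0}], jaw=0.06)

```text
time_s: 44.98
ee_pos: [467.3, -238.8, 139.3]
ee_rot: [180.0, -0.1, 163.8]
force: [0.5, 0.3, -0.4]
gripper_width: 60.2
gripper_force: 0.0
```

Call:
arm_command(motion=[{"offset": [0,0,0],"spin": 0},{"offset": [0,0,0],"spin": 0}])

```text
time_s: 45.22
ee_pos: [468.6, -236.4, 140.2]
ee_rot: [180.0, 0.0, 164.0]
force: [-0.1, 0.3, 0.4]
gripper_width: 60.1
gripper_force: 0.0
```

```bash
python3 - <<'E'
from h import *
go([(468,-238,67,163.8,25)])
E
```

```text
{"offset":[0.0001,-0.0006,0.0244],"spin":0.0013}, {"offset":[0.0001,-0.0006,0.0244],"spin":0.0013}, {"offset":[0.0000,-0.0006,0.0244],"spin":0.0013}
   -- 3 rows
```

Call:
arm_command(motion=[{"offset": [0,-0.0006,0.0244],"spin": 0},{"offset": [0,-0.0006,0.0244],"spin": 0},{"offset": [0,0,0.024],"spin": 0},{"offset": [0,0,0],"spin": 0},{"offset": [0,0,0],"spin": 0}])

```text
time_s: 45.85
ee_pos: [468.4, -238.7, 68.0]
ee_rot: [-180.0, 0.1, 164.0]
force: [-0.4, -0.4, 0.7]
gripper_width: 60.2
gripper_force: 0.0
```

Call:
arm_command(motion=[{"offset": [0,0,0],"spin": 0},{"offset": [0,0,0],"spin": 0},{"offset": [0,0,0],"spin": 0},{"offset": [0,0,0],"spin": 0},{"offset": [0,0,0],"spin": 0}], jaw=0.0, newtons=15)

```text
time_s: 46.48
ee_pos: [467.6, -239.0, 67.2]
ee_rot: [180.0, 0.0, 163.9]
force: [0.4, 0.6, 0.4]
gripper_width: 15.2
gripper_force: 15.0
```

Call:
arm_command(motion=[{"offset": [0,0,0],"spin": 0},{"offset": [0,0,0],"spin": 0}])

```text
time_s: 46.72
ee_pos: [467.6, -239.0, 67.2]
ee_rot: [180.0, 0.0, 163.9]
force: [0.7, 0.4, 1.4]
gripper_width: 15.8
gripper_force: 15.0
```

```bash
python3 - <<'E'
from h import *
s=env.state(); p=s['ee_pos']; print(p)
a0=6.35; A=p[:2]+85*np.array([np.cos(np.radians(a0)),np.sin(np.radians(a0))]); P=[]
for t in (6,12,18,24,30,36,42,48,54,60):
    a=np.radians(180+a0+t); q=A+85*np.array([np.cos(a),np.sin(a)]); P.append((*q,p[2],163.8,30))
print(A,P[-1]); go(P,p0=(*p,163.8))
E
```

```text
[ 467.58359426 -238.96934375   67.15388064]
[ 552.0621036  -229.56820233] (np.float64(517.9644762201019), np.float64(-307.4293081986398), np.float64(67.15388064063596), 163.8, 30)
{"offset":[-0.0038,-0.0080,-0.0000],"spin":-0.0000}
   -- 1 rows
{"offset":[-0.0047,-0.0076,-0.0000],"spin":-0.0000}
   -- 1 rows
{"offset":[-0.0054,-0.0071,-0.0000],"spin":-0.0000}
   -- 1 rows
{"offset":[-0.0061,-0.0064,-0.0000],"spin":-0.0000}
   -- 1 rows
{"offset":[-0.0068,-0.0058,-0.0000],"spin":-0.0000}
   -- 1 rows
{"offset":[-0.0073,-0.0050,-0.0000],"spin":-0.0000}
   -- 1 rows
{"offset":[-0.0078,-0.0042,-0.0000],"spin":-0.0000}
   -- 1 rows
{"offset":[-0.0082,-0.0034,-0.0000],"spin":-0.0000}
   -- 1 rows
{"offset":[-0.0085,-0.0025,-0.0000],"spin":-0.0000}
   -- 1 rows
{"offset":[-0.0087,-0.0016,-0.0000],"spin":-0.0000}
   -- 1 rows
```

Call:
arm_command(motion=[{"offset": [-0.0038,-0.008,0],"spin": 0},{"offset": [-0.0047,-0.0076,0],"spin": 0},{"offset": [-0.0054,-0.0071,0],"spin": 0},{"offset": [-0.0061,-0.0064,0],"spin": 0},{"offset": [-0.0068,-0.0058,0],"spin": 0}])

```text
time_s: 47.35
ee_pos: [483.8, -280.4, 67.1]
ee_rot: [180.0, -0.0, 163.9]
force: [-1.8, 4.4, 3.3]
gripper_width: 15.6
gripper_force: 15.0
```

Call:
arm_command(motion=[{"offset": [-0.0073,-0.005,0],"spin": 0},{"offset": [-0.0078,-0.0042,0],"spin": 0},{"offset": [-0.0082,-0.0034,0],"spin": 0},{"offset": [-0.0085,-0.0025,0],"spin": 0},{"offset": [-0.0087,-0.0016,0],"spin": 0}])

```text
time_s: 47.98
ee_pos: [518.1, -307.0, 67.0]
ee_rot: [180.0, -0.1, 163.9]
force: [-2.2, 5.4, 4.2]
gripper_width: 15.8
gripper_force: 15.0
```

Call:
arm_command(motion=[{"offset": [0,0,0],"spin": 0},{"offset": [0,0,0],"spin": 0},{"offset": [0,0,0],"spin": 0}])

```text
time_s: 48.35
ee_pos: [518.6, -307.3, 67.1]
ee_rot: [180.0, 0.1, 163.9]
force: [2.9, 3.6, 0.3]
gripper_width: 15.8
gripper_force: 15.0
```

```bash
python3 - <<'E'
from h import *
s=env.state(); p=s['ee_pos']; print(p)
for A in((552,-229.5),(551.5,-228.4)): print(np.degrees(np.arctan2(p[1]-A[1],p[0]-A[0]))%360-186.35)
E
```

```text
[ 518.59297308 -307.29155241   67.05765101]
60.4092410109954
61.008141354515544
```

Release, lift, move clear and check.

Call:
arm_command(motion=[{"offset": [0,0,0],"spin": 0},{"offset": [0,0,0],"spin": 0},{"offset": [0,0,0],"spin": 0},{"offset": [0,0,-0.03],"spin": 0},{"offset": [0,0,-0.05],"spin": 0}], jaw=0.05)

```text
time_s: 48.98
ee_pos: [516.6, -306.9, 146.2]
ee_rot: [180.0, -0.3, 163.9]
force: [1.0, -0.8, -0.5]
gripper_width: 50.0
gripper_force: 0.0
```

Call:
arm_command(motion=[{"offset": [0,0,-0.05],"spin": 0},{"offset": [0,0,-0.05],"spin": 0},{"offset": [0.05,0,0],"spin": 0},{"offset": [0.05,0.03,0],"spin": 0},{"offset": [0.04,0.04,0],"spin": 0}])

```text
time_s: 49.6
ee_pos: [400.9, -200.7, 247.1]
ee_rot: [-180.0, 0.0, 163.8]
force: [1.3, 0.3, 0.5]
gripper_width: 50.0
gripper_force: 0.0
```

Call:
arm_command(motion=[{"offset": [0,0.05,0],"spin": 0},{"offset": [0,0.05,0],"spin": 0},{"offset": [0,0.05,0],"spin": 0},{"offset": [0,0,0],"spin": 0},{"offset": [0,0,0],"spin": 0}])

```text
time_s: 50.22
ee_pos: [444.0, -57.5, 247.1]
ee_rot: [-180.0, 0.0, 164.0]
force: [0.1, -0.3, -1.3]
gripper_width: 49.9
gripper_force: 0.0
```

```bash
python3 - <<'E'
from h import *
s=env.state();print(s['ee_pos'],s['force'],s['time_s'])
A=np.array([552,-229])
for n in('top','scene'):
    p,d,w=look(n); cv2.imwrite(f'pics/{n}6.png',p)
    for k,c in dict(P3=(570,87),P4=(583,-9),P2=(591,-106),scr=(432,-367)).items():
        b=bar(w,c,54 if k=='scr' else 76,100 if k!='scr' else 72,50); print(n,k,b[:5] if not isinstance(b,int) else b)
    b=bar(w,(519,-307),80,102,30); print('grip',b)
    if not isinstance(b,int): q=b[4]-A; print(np.degrees(np.arctan2(q[1],q[0]))%360-186.35)
a=cv2.imread('pics/top6.png')[150:310,120:430]; b=cv2.imread('pics/scene6.png')[120:380,140:400]
a=cv2.resize(a,(400,206)); b=cv2.resize(b,(400,400)); o=np.zeros((400,800,3),np.uint8); o[:206,:400]=a; o[:,400:]=b; cv2.imwrite('pics/fin.png',o)
E
```

```text
[444.01064805 -57.54001198 247.11915642] [ 0.1374004  -0.29618958 -1.2932226 ] 50.225
top P3 (135, 'med', array([566.7,  86. ,  86.7]), 'mean', array([567.4,  86.6]))
top P4 (134, 'med', array([579.7,  -7.1,  86.8]), 'mean', array([578.9,  -7.3]))
top P2 (136, 'med', array([ 588.1, -103. ,   86.7]), 'mean', array([ 588. , -104.1]))
top scr (198, 'med', array([ 432. , -362.4,   60.8]), 'mean', array([ 431.1, -362.4]))
grip (32, 'med', array([ 522.2, -306.2,   90.4]), 'mean', array([ 522.2, -306.3]), 'pca', np.float64(84.0), 'rect', array([ 521.7, -306.7]), array([14.5, 13.7]), 52.4)
62.56780036108907
scene P3 0
scene P4 (138, 'med', array([580.8, -13.6,  86.2]), 'mean', array([581.2, -13.4]))
scene P2 (150, 'med', array([ 590.2, -111.6,   86.5]), 'mean', array([ 590.2, -111. ]))
scene scr (261, 'med', array([ 432.2, -368. ,   61.8]), 'mean', array([ 432.6, -367.9]))
grip (45, 'med', array([ 523.4, -312.9,   91.2]), 'mean', array([ 524.3, -312.1]), 'pca', np.float64(52.8), 'rect', array([ 525.5, -311.5]), array([17.2, 15.5]), 3.6)
65.21505117707798
```

View pics/fin.png

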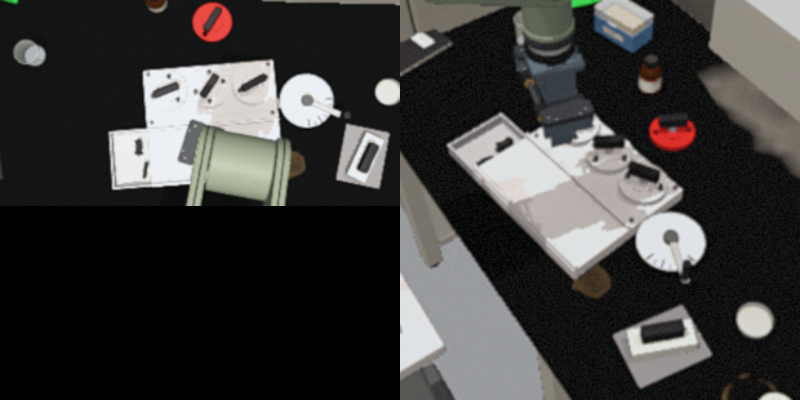

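```bash
python3 -c "
from h import *
print(env.job_done())"
```

```text
the job is handed in; nothing more can be done
None
```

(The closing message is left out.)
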